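# Load the pump cover plates, hang the guard, start the leak test

### The arm

A 6-joint arm with a two-finger parallel gripper is mounted at the origin on the work surface. World frame = base frame: x ahead of the robot, y to its left, z up, the work surface at z = 0. Lengths are in m, angles in rad, forces in N, time in s.
With the tool pointing down it reaches from about 0.35 to 1 m from the base axis. Payload 7.1 kg.
Tool frame: the origin (TCP) lies between the finger pads; the fingertips stand 8 mm ahead of it and the grasp point (between the pads) lies 11 mm behind it (robot.finger_overhang is the distance from the TCP to the fingertips, in m); z points along the fingers, y is the line along which they close (so a half turn about z gives the same grasp; the last joint's range is limited). The gripper opens to 85 mm and grips with 20 to 120 N. Pads are 22 mm wide; open, the fingers measure 114 mm over their backs; the gripper's body (76 mm by 85 mm) begins 54 mm behind the grasp point. The pads swing forward as they close: fully open they stand 13 mm farther back than shut.
Start: joints at [1.226, 0.423, 1.63, -0, 1.089, -0.019], TCP at [0.2, 0.592, 0.239] pointing down, gripper open.
Joint ranges: [-3, 3], [-0.9, 2.11], [0.09, 2.58], [-1.31, 4.45], [0.11, 2.69], [-2.54, 2.54]. Speed limits (rad/s): [2.39, 2.39, 3.01, 3.14, 3.14, 3.14].

### API

Orientations are given as a 3x3 rotation matrix whose columns are the frame's x, y, z axes.
In Python, from bench import robot gives the robot as it stands.
- The arm moves only by the tool play_rows, never from a script. Its argument "motion" is a list of rows, each a list of 3 entries, a list of its own where there are three numbers: the turn, a rotation vector about the tool's x, y, z in degrees, then the shift along the tool's x, y, z in mm, then the finger opening in mm, from 0 to 85.4. In form: [[[rx, ry, rz], [dx, dy, dz], claw], ...]. A call has 1 to 8 rows; each row is the pose to reach, as a shift and turn from the pose commanded when the call began, along the tool's axes at that moment; what a row does not reach only later rows make up. A row lasts 1/8 s, in which the tool goes at most 62.5 mm and 10.7 degrees, less where a joint would pass 70% of its speed; a pose out of reach is approached as far as the arm can. A call with a gripper value outside its range is refused whole. The fingers move at their own pace and stop on an object; "newtons" is the grip in N (left out, the last holds). Time passes only in rows, so rows that repeat a pose let the fingers close. It gives the time, the measured TCP pose, the force, the opening and the grip force at its end, in the units of the state.
- robot.get_state(): the state, without advancing time (a new reading comes with each control period).
- robot.read_camera(name): name is "scene" or "top" or "wrist"; returns the picture (480x640x3 uint8, blue, green, red); there is no depth.
- robot.camera_model(name): a dict with "K" (3x3 intrinsics, pixels), "rvec" (rotation vector, rad) and "tvec" (3), from world to camera coordinates, as OpenCV has them; the wrist camera has in their place "hand_eye" (4x4, takes a point from camera to tool coordinates, whose origin is the TCP and whose axes are the flange's). Camera axes: x right, y down, z forward; pixel columns grow to the right and rows downward; lengths in m; the calibration is good to about 2 mm. A picture is of the moment at which its call begins: read the wrist's pose just before it. camera_model takes no time and is no camera call.
- robot.job_done(): hands the job in; it is judged then, once.
The state is a dict: "t": time; "joint_positions": joint angles; "joint_velocities": joint speeds; "effort": joint torques, N m; "tool_pos": TCP position; "ee_rot": TCP orientation; "ft_force": force on the tool from outside, world axes, zero at the start; "moment": the same for the moment, N m; "finger_gap": finger opening in m; "finger_force": force on a finger pad.
Only numpy, scipy, OpenCV 4.12 (cv2) and the standard library are available. Lean on these libraries where they do the work, as an engineer would, in place of code of your own. Each camera call takes 0.05 s, during which the arm holds its last target. There are 200 camera calls.

### The job

Load the leak-test stand: tip up each thin cover plate lying in the blue tray by pressing down its end over the well, take it by its raised end and lay it flat, centred and lengthwise on one of the stand's black pads, one plate to a pad. When all the plates are on pads, lift the yellow guard and hang it on the stand's two brass pins, both knuckles fully down, with the guard standing straight across the front of the pads; only then press the green start button fully in and let go. Leave the screwdriver, pliers and pump head where they are.

Things in the scene. Friction and masses are not known exactly. Their poses are not given: they have to be found in the camera images.
- tray: Fixed blue tip-up tray, 154 x 250 x 32 mm (x -68..+86, y +-125). Origin: on the bench under the rocker axles; x points from the wells to the flat land. Three bays at y = +76, 0, -76 mm. In each, x > 0 is solid land (top 32 mm) and x < 0 a well 58 mm long, 56 wide, 32 deep, with a 20 mm high front wall and 20 mm wide full-height cheeks between bays. Two or three bays hold a plate.
- stand: Fixed grey leak-test stand, base 145 x 275 x 10 mm (x -60..+85, y -95..+180). Origin: underneath, on the bench; x points from the front (guard side) to the back. Three black rubber pads 60 (x) x 24 (y) mm, 22 mm high, stand on the base; at the front left corner a post 112 mm tall (18 x 14 mm, at x -105, y +157) carries two upright brass pins, one above the other, at x -105, y +130 mm.
- plate0: Thin aluminium cover plate, 100 (x) x 40 (y) x 2.5 mm, 50 g, two dark dots on top. Origin: centre of its underside. Starts flat on the rocker in bay 0 (None if absent), long axis along the tray's x, centre about 12 mm on the land side of the axle, some 38 mm overhanging the well. Too thin to pinch while flat on the tray. Either end may lead; any pad will do.
- plate1: Thin aluminium cover plate, 100 (x) x 40 (y) x 2.5 mm, 50 g, two dark dots on top. Origin: centre of its underside. Starts flat on the rocker in bay 1 (None if absent), long axis along the tray's x, centre about 12 mm on the land side of the axle, some 38 mm overhanging the well. Too thin to pinch while flat on the tray. Either end may lead; any pad will do.
- plate2: Thin aluminium cover plate, 100 (x) x 40 (y) x 2.5 mm, 50 g, two dark dots on top. Origin: centre of its underside. Starts flat on the rocker in bay 2 (None if absent), long axis along the tray's x, centre about 12 mm on the land side of the axle, some 38 mm overhanging the well. Too thin to pinch while flat on the tray. Either end may lead; any pad will do.
- bay0 (a point): Point on top of rocker 0, straight above its axle (1.5 mm above it), where well meets land: tray x = 0, y = 76 mm, 32.5 mm above the bench. The axle runs along the tray's y.
- bay1 (a point): Point on top of rocker 1, straight above its axle (1.5 mm above it), where well meets land: tray x = 0, y = 0 mm, 32.5 mm above the bench. The axle runs along the tray's y.
- bay2 (a point): Point on top of rocker 2, straight above its axle (1.5 mm above it), where well meets land: tray x = 0, y = -76 mm, 32.5 mm above the bench. The axle runs along the tray's y.
- rocker0 (a joint): Angle (rad) of the orange rocker in bay 0: 0 level, 0.6 fully tipped (land-side end of the plate up). An 18 mm wide strip, so the plate overhangs it 11 mm each side, with a lip at the plate's well end. Stiff: 1 to 2 N on the plate 30 mm past the axle turns it; it stays where left, plate and all. Tipped, the raised end is 30 mm above the land, to be gripped across its 40 mm width.
- rocker1 (a joint): Angle (rad) of the orange rocker in bay 1: 0 level, 0.6 fully tipped (land-side end of the plate up). An 18 mm wide strip, so the plate overhangs it 11 mm each side, with a lip at the plate's well end. Stiff: 1 to 2 N on the plate 30 mm past the axle turns it; it stays where left, plate and all. Tipped, the raised end is 30 mm above the land, to be gripped across its 40 mm width.
- rocker2 (a joint): Angle (rad) of the orange rocker in bay 2: 0 level, 0.6 fully tipped (land-side end of the plate up). An 18 mm wide strip, so the plate overhangs it 11 mm each side, with a lip at the plate's well end. Stiff: 1 to 2 N on the plate 30 mm past the axle turns it; it stays where left, plate and all. Tipped, the raised end is 30 mm above the land, to be gripped across its 40 mm width.
- pad0 (a point): Centre of the top of pad 0 (stand x 0, y 84 mm), 32 mm above the bench, 22 mm above the stand's base. A laid plate's origin is here, within 10 mm, its long axis along the stand's x within 0.2 rad. The plate overhangs the pad by 8 mm on each long side, so fingers fit beside the pad.
- pad1 (a point): Centre of the top of pad 1 (stand x 0, y 12 mm), 32 mm above the bench, 22 mm above the stand's base. A laid plate's origin is here, within 10 mm, its long axis along the stand's x within 0.2 rad. The plate overhangs the pad by 8 mm on each long side, so fingers fit beside the pad.
- pad2 (a point): Centre of the top of pad 2 (stand x 0, y -60 mm), 32 mm above the bench, 22 mm above the stand's base. A laid plate's origin is here, within 10 mm, its long axis along the stand's x within 0.2 rad. The plate overhangs the pad by 8 mm on each long side, so fingers fit beside the pad.
- guard: Loose yellow guard, 450 g, standing on its foot. Origin: centre of its underside; z up, y along its width. Steel foot 70 (x) x 200 (y) x 8 mm; panel 8 mm thick, 200 wide, up to 112 mm; black grip bar on top in the middle, 12 mm thick (x), 70 long (y), height 112 to 140 mm. Two knuckles on its +y edge. Hung and closed: its axes along the stand's, origin at stand x -105, y +14, z 12 mm.
- knuckle_low (a point): Centre of the mouth, at the underside, of the lower knuckle's hole: guard x 0, y +116, z 12 mm. The knuckle is a dark steel block 20 x 20 mm, 18 mm high, with an upright 12 x 12 mm through hole.
- knuckle_high (a point): The same point of the upper knuckle, of the same size: guard x 0, y +116, z 82 mm.
- pin_low (a point): Foot of the lower brass pin, on its bracket's top, 24 mm above the bench; knuckle_low comes here (within 6 mm). Pin 8 mm thick, 14 mm tall, round tip; brackets 18 x 30 x 8 mm. The lower knuckle cannot pass down through the upper bracket: bring the guard in level from the front (stand -x side), knuckles 16 to 40 mm above their seats, then lower both onto the pins.
- pin_high (a point): Foot of the upper brass pin, on its bracket's top, 94 mm above the bench; same size as the lower. Seated, knuckle_high is here.
- start (a joint): Travel of the green start button, m: 0 = out, 0.006 = fully in; springs back; about 5 N to push fully in. Counts as pressed beyond 0.004.
- start_top (a point): Centre of the top of the green start button, 28 mm in diameter, on the stand at x +10, y +152 mm; pressed straight down.
- screwdriver: Bystander: green-handled screwdriver lying on the bench beyond the work. Leave alone.
- pliers: Bystander: red-handled pliers, about 190 mm long, lying on the bench. Leave alone.
- pump_head: Bystander: cream plastic pump head, 84 mm wide, 70 mm tall. Leave alone.
Not all that is in view belongs to the job. Leave any pink, red or turquoise look-alike of the plate2 alone.

How it is judged:
On the way, in this order (a step that is already met when the one before it is completed fails the run):
1. every plate lies flat and centred on a pad, let go ((distance between plate0 and pad0 below 0.01 m or distance between plate0 and pad1 below 0.01 m or distance between plate0 and pad2 below 0.01 m) and angle between each of plate0, plate1, plate2's own z axis and vertical below 0.08 rad and angle between the x axis of each of plate0, plate1, plate2 and the x axis of stand, either way round below 0.2 rad and linear speed of each of plate0, plate1, plate2 below 0.03 m/s and contact force between the fingers and plate0 below 0.2 N and (distance between plate1 and pad0 below 0.01 m or distance between plate1 and pad1 below 0.01 m or distance between plate1 and pad2 below 0.01 m) and contact force between the fingers and plate1 below 0.2 N and (distance between plate2 and pad0 below 0.01 m or distance between plate2 and pad1 below 0.01 m or distance between plate2 and pad2 below 0.01 m) and contact force between the fingers and plate2 below 0.2 N), for 0.2 s.
2. the guard hangs on both pins, fully down, straight across the front (distance between knuckle_low and pin_low below 0.006 m and distance between knuckle_high and pin_high below 0.006 m and angle between the x axis of guard and the x axis of stand, either way round below 0.35 rad and y of guard in the frame of stand below 0.08 m), for 0.2 s.
3. the start button is pressed fully in (value of joint start above 0.004 m), for 0.05 s.
At the end, for the whole second after the job is handed in: Every plate present lies at rest within 10 mm of a pad's centre, flat within 0.08 rad and lengthwise within 0.2 rad; both knuckles are within 6 mm of the pins' feet; the guard is closed across the front within 0.35 rad; the button has been pressed beyond 4 mm and is out again (all of step 1 and all of step 2 and value of joint start below 0.002 m and linear speed of guard below 0.03 m/s); the robot touches nothing.
It fails at once if the screwdriver is moved by more than 30 mm (distance of screwdriver from where it was at the start of the episode above 0.03 m).
It fails at once if the pliers is moved by more than 30 mm (distance of pliers from where it was at the start of the episode above 0.03 m).
It fails at once if the pump head is moved by more than 30 mm (distance of pump_head from where it was at the start of the episode above 0.03 m).
It fails at once if the start button is pressed while the guard is off its pins (value of joint start above 0.004 m and not (distance between knuckle_low and pin_low below 0.006 m and distance between knuckle_high and pin_high below 0.006 m)).
Of plate0, plate1, plate2 only 2 to 3 are there at a start; the rules pass over those that are not, and their reading is None.
At some moment in a run one of guard may be knocked a few centimetres aside while the robot is not near it.
It also fails if it takes over 210 s, if anything falls off the work surface, if the arm or the gripper's body presses on something with over 40 N, if the wrist force passes 120 N, or if a joint passes its speed limit or range.

## Working session

There is one attempt and no reset: what is moved stays moved. The work goes in short steps, Python scripts to look and compute and a tool call to move; the robot and the scene stay as the last step left them, time stands still between calls to the robot, and variables do not carry over. Pictures are saved under pics/ and viewed, at most 16 in all, crops included, and the job is handed in when it is done.

Besides the shell and the picture viewer there is one more tool, called after "Call:" as name(argument=value, ...), one argument or row to a line, values as JSON. play_rows: Moves the arm, as the interface text tells. Its arguments: {"type":"object","properties":{"motion":{"type":"array","items":{"type":"array"}},"newtons":{"type":"number"}},"required":["motion"]}

```bash
mkdir -p pics; ls
python3 - <<'E'
from bench import robot
import cv2
s=robot.get_state(); print(s['t'],s['tool_pos'],s['ee_rot'],s['finger_gap'])
for n in("scene","top"):
    cv2.imwrite(f"pics/{n}0.png",robot.read_camera(n)); print(n,robot.camera_model(n))
print(robot.camera_model("wrist"))
E
```

```text
pics
0.0 [0.19982565 0.5916073  0.2385356 ] [[-9.47383428e-01  3.20100501e-01 -5.56592128e-04]
 [ 3.20100981e-01  9.47382248e-01 -1.49593238e-03]
 [ 4.84567967e-05 -1.59538724e-03 -9.99998726e-01]] 0.0857452122659592
scene {'K': array([[513.10605353,   0.        , 316.74116387],
       [  0.        , 513.10605353, 240.5635167 ],
       [  0.        ,   0.        ,   1.        ]]), 'rvec': array([ 1.68764173,  2.10522837, -0.62454242]), 'tvec': array([ 0.16682684, -0.38906019,  1.42230831])}
top {'K': array([[500.27437744,   0.        , 317.31028875],
       [  0.        , 500.27437744, 243.70765196],
       [  0.        ,   0.        ,   1.        ]]), 'rvec': array([ 2.24360225, -1.9706783 ,  0.20495778]), 'tvec': array([-0.11238401,  0.55777423,  1.1220231 ])}
{'K': array([[417.08005079,   0.        , 318.34885267],
       [  0.        , 417.08005079, 231.78182148],
       [  0.        ,   0.        ,   1.        ]]), 'hand_eye': array([[ 3.40598019e-04, -9.49345575e-01, -3.14233771e-01,
         8.19267624e-02],
       [ 9.99999916e-01,  2.51907520e-04,  3.22851043e-04,
         4.30393264e-04],
       [-2.27339359e-04, -3.14233855e-01,  9.49345581e-01,
        -1.34400620e-01],
       [ 0.00000000e+00,  0.00000000e+00,  0.00000000e+00,
         1.00000000e+00]])}
```

View pics/top0.png

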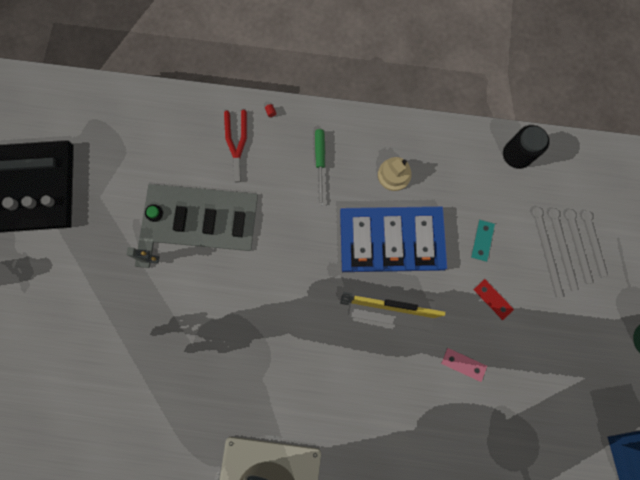

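View pics/scene0.png

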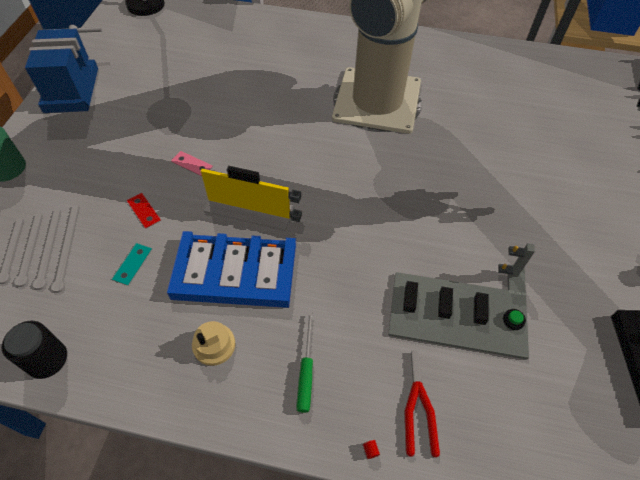

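The three white plates lie in the blue tray, at (362,241), (393,240) and (425,239) in top. Look-alikes to leave are turquoise (483,241), red (493,298) and pink (465,365). The stand is at (200,217), its post and pins at (146,256), the guard at (400,306), and the button at (153,212).

```bash
cat > h.py <<'E'
import cv2, numpy as np
from bench import robot
def cam(name,s=None):
    m=robot.camera_model(name); K=m["K"]
    if name=="wrist":
        s=s or robot.get_state(); H=m["hand_eye"]; R=np.array(s["ee_rot"])
        return K,R@H[:3,:3],R@H[:3,3]+np.array(s["tool_pos"])
    R=cv2.Rodrigues(m["rvec"])[0]; return K,R.T,-R.T@m["tvec"]
def ray(c,px,z):
    K,R,o=c; px=np.atleast_2d(np.array(px,float)); d=(R@np.linalg.inv(K)@np.c_[px,np.ones(len(px))].T).T
    return o+d*((z-o[2])/d[:,2])[:,None]
def proj(c,p):
    K,R,o=c; q=(np.atleast_2d(p)-o)@R@K.T; return q[:,:2]/q[:,2:]
def blobs(mask,amin=30):
    cs,_=cv2.findContours(mask.astype(np.uint8),cv2.RETR_EXTERNAL,cv2.CHAIN_APPROX_NONE)
    return sorted([c[:,0,:] for c in cs if cv2.contourArea(c)>=amin],key=lambda c:c[:,0].mean())
def rect(c,pts,z):
    w=ray(c,pts,z); r=cv2.minAreaRect((w[:,:2]*1000).astype(np.float32)); return np.round(r[0],1),np.round(r[1],1),round(r[2],1)
def box(m,x0,y0,x1,y1):
    k=np.zeros_like(m);k[y0:y1,x0:x1]=1;return m&(k>0)
E
python3 - <<'E'
from h import *
im=cv2.imread("pics/top0.png"); c=cam("top"); print(c[2])
h,s,v=cv2.split(cv2.cvtColor(im,cv2.COLOR_BGR2HSV))
def show(n,m,z,a=30):
    for b in blobs(m,a): print(n,b.mean(0).round(),*rect(c,b,z))
show("tray",box((h>105)&(h<130)&(s>120),320,190,460,290),.032,300)
show("plate",box((s<60)&(v>120),345,205,440,265),.035,100)
show("pads",box((v<45),165,190,250,245),.032)
show("btn",box((h>45)&(h<85)&(s>100),130,190,180,235),.03)
show("yel",box((h>20)&(h<35)&(s>120),330,280,460,330),.112)
show("blk",box((v<45),380,290,425,320),.14)
show("brass",box((h>10)&(h<30)&(s>110),125,235,165,275),.10,4)
show("basegrey",box((v<115),130,180,262,252),.01,1000)
E
```

```text
[ 0.33253992 -0.06442431  1.21158772]
tray [393. 239.] [ 609.3 -217.5] [155.7 250.2] 8.5
plate [362. 237.] [ 602.5 -142.2] [98.6 40.7] 7.5
plate [393. 236.] [ 614.8 -216.8] [99.4 39.9] 8.8
plate [424. 236.] [ 624.6 -291.8] [99.1 40. ] 8.2
pads [180. 218.] [591.7 299.8] [61.8 29.2] 1.9
pads [209. 221.] [594.3 228.5] [61.3 27.7] 2.1
pads [238. 224.] [596.7 157.4] [60.8 25.4] 2.4
btn [152. 212.] [599.6 369.8] [30.8 31.6] 11.3
yel [397. 308.] [ 438.8 -233.7] [202.7  17.6] 87.2
blk [401. 304.] [ 442.4 -235. ] [69.2 12. ] 87.9
brass [143. 253.] [487.8 346.8] [6.9 9.3] 7.4
brass [153. 258.] [478.4 322.1] [4.6 9.1] 7.4
basegrey [192. 224.] [607.9 266.5] [176.3 319.8] 7.4
```

```bash
cat >> h.py <<'E'
from scipy.spatial.transform import Rotation as Ro
FR={"tray":[600.4,-218.8,8.4],"stand":[594.7,216.5,2.0],"guard":[442.4,-235.0,-2.1],"w":[0,0,0]}
def fr(f,x,y):
    X,Y,a=FR[f]; a=np.radians(a); return np.array([X+x*np.cos(a)-y*np.sin(a),Y+x*np.sin(a)+y*np.cos(a)])
def go(f,x,y,z,tilt=0,dyaw=0):
    """tool down, tool y along frame y, then tilted about tool y (deg; negative points outward)"""
    s=robot.get_state(); R0=np.array(s["ee_rot"]); p0=np.array(s["tool_pos"])*1000
    a=np.radians(FR[f][2]+dyaw); c,n=np.cos(a),np.sin(a)
    R=np.array([[-c,-n,0],[-n,c,0],[0,0,-1.]]).T.reshape(3,3)
    R=np.array([[-c,-n,0],[-n,c,0],[0,0,-1.]]).T@Ro.from_euler('y',tilt,degrees=True).as_matrix()
    P=np.r_[fr(f,x,y),z]; d=R0.T@(P-p0); r=Ro.from_matrix(R0.T@R).as_rotvec(degrees=True)
    print("GO",f,P.round(1),"turn",r.round(1),"shift",d.round(1),"rows>=",round(max(np.linalg.norm(d)/62.5,np.linalg.norm(r)/10.7),1))
E
python3 - <<'E'
from h import *
print(robot.finger_overhang); go("tray",-100,0,300); go("tray",-33,76,120)
E
```

```text
0.008
GO tray [ 501.5 -233.4  300. ] turn [ -0.1  -0.  -27.1] shift [-549.8 -685.2  -60.4] rows>= 14.1
GO tray [ 556.7 -148.4  120. ] turn [ -0.1  -0.  -27.1] shift [-574.9 -586.8  119.4] rows>= 13.3
```

Call:
play_rows(
  motion=[
    [[0,0,0],[0,0,-60],40],
    [[0,0,-27],[-550,-685,-60],40],
    [[0,0,-27],[-550,-685,-60],40],
    [[0,0,-27],[-550,-685,-60],0],
    [[0,0,-27],[-550,-685,-60],0],
    [[0,0,-27],[-550,-685,-60],0],
    [[0,0,-27],[-550,-685,-60],0],
    [[0,0,-27],[-550,-685,-60],0],
  ],
)

```text
t: 1.1
tool_pos: [0.3505, 0.1794, 0.2994]
ee_rot: [[-0.989, -0.145, 0.0], [-0.145, 0.989, 0.0], [-0.0, 0.0, -1.0]]
ft_force: [0.8, -0.2, -0.0]
finger_gap: -0.0004
finger_force: 0.0
```

Run:
```python
from h import *
s=robot.get_state();print(s["joint_positions"],s["t"],s["tool_pos"]);go("tray",-100,0,300)
```

```text
[ 4.42852909e-01 -1.38643058e-02  2.04060839e+00 -9.35471534e-05
  1.11437478e+00 -1.27389200e+00] 1.1 [0.35051675 0.17938303 0.29935501]
GO tray [ 501.5 -233.4  300. ] turn [ 0.  0. -0.] shift [ -89.3 -430.4   -0.6] rows>= 7.0
```

Call:
play_rows(
  motion=[
    [[0,0,0],[-89,-430,0],0],
    [[0,0,0],[-89,-430,0],0],
    [[0,0,0],[-89,-430,0],0],
    [[0,0,0],[-89,-430,0],0],
    [[0,0,0],[-89,-430,0],0],
    [[0,0,0],[-89,-430,0],0],
    [[0,0,0],[-89,-430,0],0],
    [[0,0,0],[-89,-430,0],0],
  ],
)

```text
t: 2.1
tool_pos: [0.5014, -0.2349, 0.2987]
ee_rot: [[-0.99, -0.141, -0.0], [-0.141, 0.99, -0.001], [0.0, -0.0, -1.0]]
ft_force: [-0.4, 1.0, -0.0]
finger_gap: 0.0002
finger_force: 0.0
```

Run:
```python
from h import *
s=robot.get_state();print(s["joint_positions"],s["tool_pos"])
im=robot.read_camera("wrist");c=cam("wrist",s)
cv2.imwrite("pics/w1.png",im)
h,sa,v=cv2.split(cv2.cvtColor(im,cv2.COLOR_BGR2HSV))
for b in blobs((sa<60)&(v>120),800): print("plate",b.mean(0).round(),*rect(c,b,.035))
for b in blobs((h>105)&(h<130)&(sa>120),2000): print("tray",b.mean(0).round(),*rect(c,b,.032))
for i,y in enumerate((76,0,-76)): print(fr("tray",12,y),proj(c,np.r_[fr("tray",12,y),35]/1000).round())
go("tray",-33,76,120)
```

```text
[-4.59275924e-01  2.52605305e-01  1.73203377e+00 -5.37742869e-04
  1.15680246e+00 -2.17131604e+00] [ 0.50142512 -0.23486364  0.29867904]
plate [248. 286.] [ 622.6 -291.4] [99.7 41.1] 7.9
plate [320. 296.] [ 620.6 -216.1] [114.8  46. ] 8.1
plate [351. 242.] [ 568.4 -179.8] [514.1 781.3] 1.2
plate [391. 285.] [ 601.3 -142.8] [99.7 40.9] 8.3
tray [319. 269.] [ 606.2 -218.1] [161.4 249.2] 8.4
[ 601.16895782 -141.86230635] [[392. 287.]]
[ 612.271268   -217.04700366] [[319. 288.]]
[ 623.37357817 -292.23170096] [[247. 288.]]
GO tray [ 556.7 -148.4  120. ] turn [ 0.  -0.1 -0.2] shift [-67.7  75.5 178.5] rows>= 3.3
```

View pics/w1.png

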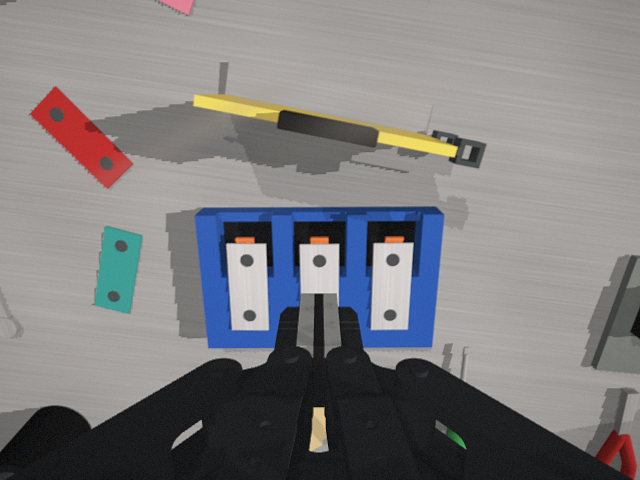

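The wrist view shows the three plates with dots at (247,286), (319,288), (392,286). The orange lips are on the well side (top of the image), which agrees with the frames to 1–2 mm. The yellow guard is at (325,125).

Call:
play_rows(
  motion=[
    [[0,0,0],[-68,75,60],0],
    [[0,0,0],[-68,75,120],0],
    [[0,0,0],[-68,75,180],0],
    [[0,0,0],[-68,75,235],0],
    [[0,0,0],[-68,75,245],0],
    [[0,0,0],[-68,75,252],0],
    [[0,0,0],[-68,75,256],0],
    [[0,0,0],[-68,75,260],0],
  ],
)

```text
t: 3.15
tool_pos: [0.5581, -0.1473, 0.041]
ee_rot: [[-0.989, -0.145, 0.003], [-0.145, 0.989, -0.001], [-0.002, -0.001, -1.0]]
ft_force: [-1.8, 1.2, 1.3]
finger_gap: 0.0002
finger_force: 1.2
```

Call:
play_rows(
  motion=[
    [[0,0,0],[0,0,2],0],
    [[0,0,0],[0,0,4],0],
    [[0,0,0],[0,0,6],0],
    [[0,0,0],[0,0,8],0],
  ],
)

```text
t: 3.65
tool_pos: [0.5573, -0.1474, 0.0314]
ee_rot: [[-0.989, -0.145, 0.0], [-0.145, 0.989, -0.0], [-0.0, -0.0, -1.0]]
ft_force: [0.5, 0.8, 1.3]
finger_gap: -0.0002
finger_force: 0.9
```

Call:
play_rows(
  motion=[
    [[0,0,0],[0,0,2],0],
    [[0,0,0],[0,0,4],0],
    [[0,0,0],[0,0,6],0],
    [[0,0,0],[0,0,6],0],
  ],
)

```text
t: 4.15
tool_pos: [0.5571, -0.1472, 0.0254]
ee_rot: [[-0.989, -0.145, -0.0], [-0.145, 0.989, 0.0], [0.0, 0.0, -1.0]]
ft_force: [-0.6, 0.1, 3.6]
finger_gap: 0.0002
finger_force: 1.8
```

Call:
play_rows(
  motion=[
    [[0,0,0],[0,0,1],0],
    [[0,0,0],[0,0,2],0],
    [[0,0,0],[0,0,3],0],
    [[0,0,0],[0,0,3],0],
  ],
)

```text
t: 4.65
tool_pos: [0.5575, -0.1473, 0.0244]
ee_rot: [[-0.989, -0.145, 0.001], [-0.145, 0.989, -0.0], [-0.001, -0.0, -1.0]]
ft_force: [-6.6, 1.8, 25.1]
finger_gap: 0.0
finger_force: 12.2
```

Call:
play_rows(
  motion=[
    [[0,0,0],[0,0,-40],0],
    [[0,0,0],[0,0,-100],30],
    [[0,0,0],[0,0,-120],60],
    [[0,0,0],[0,0,-120],60],
  ],
)

```text
t: 5.15
tool_pos: [0.558, -0.1475, 0.1438]
ee_rot: [[-0.989, -0.145, 0.003], [-0.145, 0.989, -0.001], [-0.003, -0.001, -1.0]]
ft_force: [-0.2, -1.0, 0.2]
finger_gap: 0.0544
finger_force: 0.0
```

Run:
```python
from h import *
s=robot.get_state();im=robot.read_camera("wrist");c=cam("wrist",s)
cv2.imwrite("pics/w2.png",im[:, :]); 
go("tray",0,76,121,-34.4); go("tray",45,76,55,-34.4)
```

```text
GO tray [ 589.3 -143.6  121. ] turn [ -0.  -34.4  -0.1] shift [-32.4  -1.1  21.4] rows>= 3.2
GO tray [ 633.8 -137.    55. ] turn [ -0.  -34.4  -0.1] shift [-77.4  -1.   87.4] rows>= 3.2
```

View pics/w2.png

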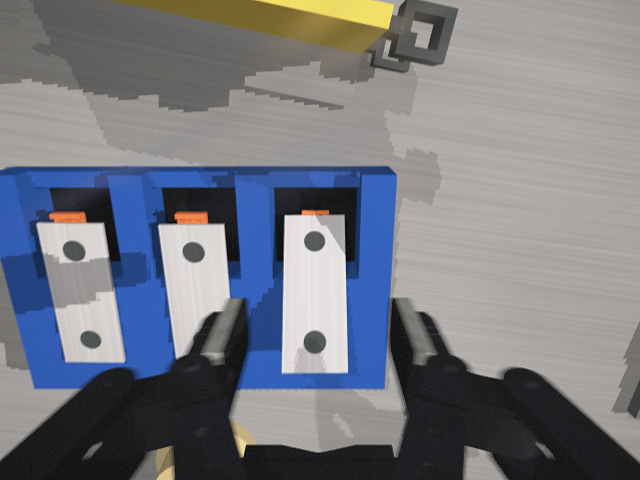

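Plate 0 (314,290) is tipped and sits between the fingers.

Call:
play_rows(
  motion=[
    [[0,-10,0],[-32,0,10],60],
    [[0,-20,0],[-32,0,15],60],
    [[0,-30,0],[-32,0,20],60],
    [[0,-34.4,0],[-32,0,20],60],
    [[0,-34.4,0],[-32,0,20],60],
  ],
)

```text
t: 5.82
tool_pos: [0.6095, -0.1195, 0.1549]
ee_rot: [[-0.866, -0.101, 0.49], [-0.106, 0.994, 0.019], [-0.489, -0.035, -0.872]]
ft_force: [0.6, 0.3, -0.1]
finger_gap: 0.0598
finger_force: 0.0
```

Run:
```python
from h import *
s=robot.get_state();print(s["joint_positions"]);go("tray",45,76,55,-34.4)
im=robot.read_camera("wrist");c=cam("wrist",s)
h,sa,v=cv2.split(cv2.cvtColor(im,cv2.COLOR_BGR2HSV))
for b in blobs((sa<60)&(v>120),800): print(b.mean(0),b.min(0),b.max(0))
P=[np.r_[fr("tray",x,76+y),z]/1000 for x,z,y in((49,69,20),(49,69,-20),(-33.7,12.8,20),(-33.7,12.8,-20))];print(proj(c,np.array(P)).round())
cv2.imwrite("pics/w3.png",im)
```

```text
[-0.28677003  0.4112378   2.02058489  0.62892979  0.26974799 -2.5406143 ]
GO tray [ 633.8 -137.    55. ] turn [-3.1 -5.1 -1.1] shift [ 29.7 -16.4  98.6] rows>= 1.7
[ 26.43902439 135.95296167] [ 0 33] [ 92 191]
[143.09090909 107.52380952] [71 30] [206 191]
[145.28455285 467.65853659] [120 449] [164 479]
[280.90774908 106.53321033] [238   8] [320 207]
[360.42706074 271.20878525] [0 0] [639 458]
[491.65853659 467.66666667] [473 449] [517 479]
[[322. 212.]
 [251. 212.]
 [319.  14.]
 [240.  16.]]
```

View pics/w3.png

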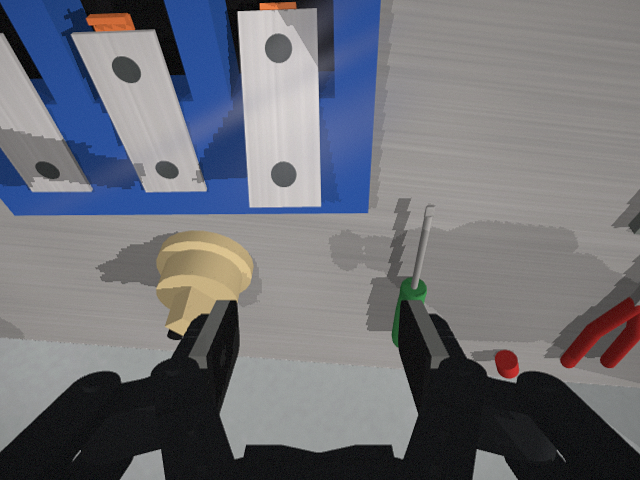

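Tilting here runs joint 6 to its limit. I'll grasp with the tool vertical and put the tilt into the placement instead.

Run:
```python
from h import *
go("tray",10,76,150,0)
```

```text
GO tray [ 599.2 -142.2  150. ] turn [-2.6 29.2 -2. ] shift [ 13.8 -21.   -1.4] rows>= 2.7
```

Call:
play_rows(
  motion=[
    [[-1,10,-1],[5,-8,0],60],
    [[-2,20,-1.5],[10,-15,0],60],
    [[-2.6,29.2,-2],[14,-21,0],60],
    [[-2.6,29.2,-2],[14,-21,0],60],
    [[-2.6,29.2,-2],[14,-21,0],60],
  ],
)

```text
t: 6.5
tool_pos: [0.5998, -0.1422, 0.1486]
ee_rot: [[-0.989, -0.145, 0.003], [-0.145, 0.989, 0.0], [-0.003, -0.0, -1.0]]
ft_force: [-1.0, 1.4, -0.3]
finger_gap: 0.0598
finger_force: 0.0
```

Run:
```python
from h import *
print(robot.get_state()["joint_positions"])
go("tray",40,76,100);go("tray",40,76,53)
```

```text
[-2.52538364e-01  5.21323865e-01  1.71109648e+00  1.42721990e-03
  9.06083358e-01 -1.97005298e+00]
GO tray [ 628.9 -137.8  100. ] turn [-0.   0.2 -0. ] shift [-29.2   0.1  48.7] rows>= 0.9
GO tray [ 628.9 -137.8   53. ] turn [-0.   0.2 -0. ] shift [-29.1   0.1  95.7] rows>= 1.6
```

Call:
play_rows(
  motion=[
    [[0,0,0],[-29,0,45],60],
    [[0,0,0],[-29,0,80],60],
    [[0,0,0],[-29,0,96],60],
    [[0,0,0],[-29,0,96],60],
    [[0,0,0],[-29,0,96],38],
    [[0,0,0],[-29,0,96],38],
    [[0,0,0],[-29,0,96],38],
    [[0,0,0],[-29,0,96],38],
  ],
  newtons=40,
)

```text
t: 7.5
tool_pos: [0.6306, -0.1386, 0.0553]
ee_rot: [[-0.989, -0.145, 0.006], [-0.145, 0.989, -0.001], [-0.006, -0.002, -1.0]]
ft_force: [1.7, -0.4, 3.6]
finger_gap: 0.039
finger_force: 31.7
```

Call:
play_rows(
  motion=[
    [[0,0,0],[0,0,-15],38],
    [[0,0,0],[0,0,-50],38],
    [[0,0,0],[0,0,-100],38],
    [[0,0,0],[0,0,-130],38],
    [[0,0,0],[0,0,-130],38],
  ],
)

```text
t: 8.12
tool_pos: [0.6305, -0.1386, 0.1877]
ee_rot: [[-0.989, -0.145, 0.009], [-0.145, 0.989, -0.002], [-0.008, -0.003, -1.0]]
ft_force: [-0.0, 0.2, -1.3]
finger_gap: 0.0386
finger_force: 31.7
```

Run:
```python
from h import *
go("stand",36,84,150,34.4)
s=robot.get_state();print(s["finger_gap"],s["finger_force"]);cv2.imwrite("pics/w4.png",robot.read_camera("wrist"))
```

```text
GO stand [627.7 301.7 150. ] turn [-2.1 34.8  6.1] shift [-60.7 436.1  36.8] rows>= 7.1
0.038564313155071826 31.679681539535522
```

View pics/w4.png

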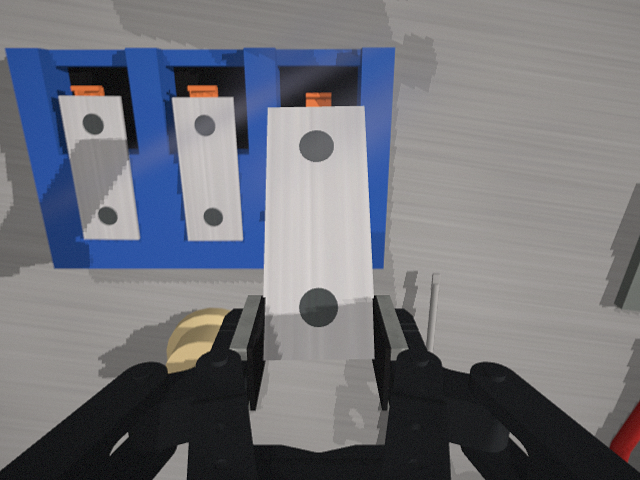

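The plate is held, with corners at about (267,107), (366,106), (374,360) and (263,360). I'll get its pose in the tool frame.

```bash
cat >> h.py <<'E'
def plate_in_tool(px):
    """px: far-left, far-right, near-right, near-left corners of the plate's top in the wrist picture"""
    m=robot.camera_model("wrist"); H=m["hand_eye"]
    o=np.array([[-50,20,0],[-50,-20,0],[50,-20,0],[50,20,0]],float)
    o=np.array([[-50,-20,0],[-50,20,0],[50,20,0],[50,-20,0]],float)
    ok,r,t=cv2.solvePnP(o,np.array(px,float),m["K"],None)
    e=np.abs(cv2.projectPoints(o,r,t,m["K"],None)[0][:,0]-px).max()
    R=H[:3,:3]@cv2.Rodrigues(r)[0]; t=H[:3,:3]@t[:,0]+H[:3,3]*1000
    u=R[:,0]; print("plate top centre in tool",t.round(1),"long axis",u.round(3),"angle",np.degrees(np.arctan2(u[2],-u[0])).round(1),"width axis",R[:,1].round(3),"err",e)
E
python3 - <<'E'
from h import *
plate_in_tool([(267,107),(366.5,106),(373.5,360),(263,360)])
im=cv2.imread("pics/w4.png"); g=cv2.cvtColor(im,cv2.COLOR_BGR2HSV)
for r in (112,150,200,250,280): 
    x=np.where((g[r,240:400,1]<60)&(g[r,240:400,2]>110))[0]+240; print(r,x.min(),x.max())
E
```

```text
plate top centre in tool [33.2  0.6 19.4] long axis [-0.87   0.006 -0.494] angle -29.6 width axis [ 0.011  1.    -0.007] err 1.0305365128938888
112 268 399
150 267 399
200 240 399
250 264 399
280 240 399
```

Call:
play_rows(
  motion=[
    [[0,0,0],[-10,60,0],38],
    [[0,0,0],[-15,120,0],38],
    [[0,0,0],[-25,180,0],38],
    [[0,0,0],[-35,240,0],38],
    [[-0.5,10,2],[-45,300,10],38],
    [[-1,20,4],[-55,360,20],38],
    [[-2,30,6],[-61,420,37],38],
    [[-2,32,6],[-61,436,37],38],
  ],
)

```text
t: 9.18
tool_pos: [0.6236, 0.3044, 0.1392]
ee_rot: [[-0.842, -0.039, -0.538], [-0.033, 0.999, -0.021], [0.538, 0.0, -0.843]]
ft_force: [-0.3, -0.8, -0.8]
finger_gap: 0.0389
finger_force: 31.8
```

Run:
```python
from h import *
s=robot.get_state();print(s["joint_positions"]);go("stand",37,84,70,32);go("stand",37,84,30,32)
cv2.imwrite("pics/w5.png",robot.read_camera("wrist"))
cv2.imwrite("pics/s5.png",robot.read_camera("scene"))
```

```text
[ 0.3641729   0.88999917  1.1307775   0.17381734  1.66334651 -1.27808582]
GO stand [628.7 301.7  70. ] turn [-0.1 -0.6  0.2] shift [-41.5  -2.9  55.6] rows>= 1.1
GO stand [628.7 301.7  30. ] turn [-0.1 -0.6  0.2] shift [-63.   -2.9  89.3] rows>= 1.7
```

View pics/w5.png

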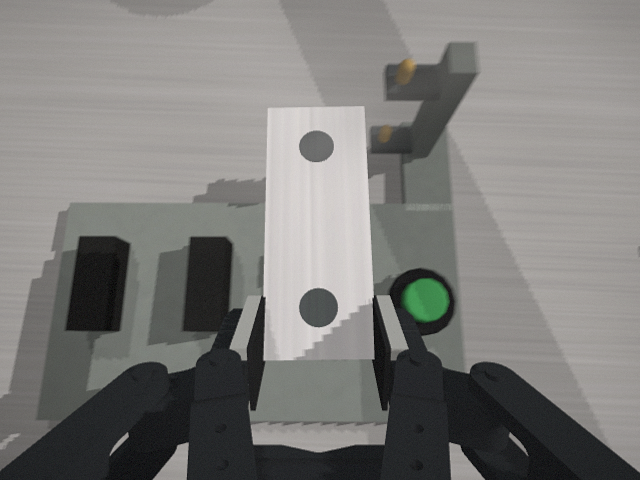

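The plate is above pad 0, still held along the stand's x. The button at (426,300) is clear of the fingers.

Call:
play_rows(
  motion=[
    [[0,0,0],[-20,-3,25],38],
    [[0,0,0],[-41,-3,56],38],
    [[0,0,0],[-52,-3,73],38],
    [[0,0,0],[-60,-3,85],38],
    [[0,0,0],[-60,-3,85],38],
    [[0,0,0],[-60,-3,85],38],
  ],
)

```text
t: 10.02
tool_pos: [0.6333, 0.2997, 0.0443]
ee_rot: [[-0.85, -0.037, -0.526], [-0.033, 0.999, -0.016], [0.526, 0.004, -0.85]]
ft_force: [1.3, -0.5, -0.5]
finger_gap: 0.0387
finger_force: 31.7
```

Run:
```python
from h import *
go("stand",37,84,30,32);go("stand",37,84,26,33)
```

```text
GO stand [628.7 301.7  30. ] turn [0.2 0.3 0.2] shift [-3.7  2.1 14.5] rows>= 0.2
GO stand [628.7 301.7  26. ] turn [0.2 1.3 0.2] shift [-5.8  2.1 17.9] rows>= 0.3
```

Call:
play_rows(
  motion=[
    [[0,0,0],[-1,2,4],38],
    [[0,0,0],[-2,2,7],38],
    [[0,0,0],[-2,2,7],38],
    [[0,0,0],[-2,2,7],38],
  ],
)

```text
t: 10.52
tool_pos: [0.6305, 0.3015, 0.036]
ee_rot: [[-0.849, -0.037, -0.527], [-0.033, 0.999, -0.016], [0.528, 0.004, -0.849]]
ft_force: [0.2, 0.4, -1.1]
finger_gap: 0.0385
finger_force: 31.7
```

Run:
```python
from h import *
go("stand",37,84,26,33)
```

```text
GO stand [628.7 301.7  26. ] turn [0.1 1.1 0.2] shift [-3.8  0.3  9.4] rows>= 0.2
```

Call:
play_rows(
  motion=[
    [[0,0,0],[-1,0,3],38],
    [[0,0,0],[-2,0,5],38],
    [[0,0,0],[-2,0,6],38],
    [[0,0,0],[-2,0,6],38],
  ],
)

```text
t: 11.02
tool_pos: [0.6292, 0.3014, 0.0301]
ee_rot: [[-0.849, -0.037, -0.527], [-0.033, 0.999, -0.016], [0.528, 0.004, -0.85]]
ft_force: [1.4, -0.2, 1.2]
finger_gap: 0.0388
finger_force: 31.7
```

Call:
play_rows(
  motion=[
    [[0,0,0],[-1,0,2],38],
    [[0,0,0],[-1,0,2],38],
    [[0,0,0],[-1,0,2],38],
  ],
)

```text
t: 11.4
tool_pos: [0.6293, 0.3015, 0.0292]
ee_rot: [[-0.849, -0.037, -0.527], [-0.033, 0.999, -0.016], [0.528, 0.004, -0.85]]
ft_force: [0.6, -0.0, 8.5]
finger_gap: 0.0386
finger_force: 32.0
```

Call:
play_rows(
  motion=[
    [[0,0,0],[0,0,0],50],
    [[0,0,0],[0,0,0],50],
    [[0,0,0],[0,0,0],50],
    [[0,0,0],[0,0,-20],50],
    [[0,0,0],[0,0,-50],50],
    [[0,0,0],[0,0,-100],50],
    [[0,0,0],[0,0,-120],50],
    [[0,0,0],[0,0,-120],50],
  ],
)

```text
t: 12.4
tool_pos: [0.6944, 0.3037, 0.1325]
ee_rot: [[-0.852, -0.036, -0.523], [-0.033, 0.999, -0.014], [0.523, 0.005, -0.852]]
ft_force: [-0.7, 0.4, -0.4]
finger_gap: 0.0501
finger_force: 0.0
```

```bash
cat >> h.py <<'E'
def check():
    im=robot.read_camera("top"); c=cam("top"); h,s,v=cv2.split(cv2.cvtColor(im,cv2.COLOR_BGR2HSV))
    for b in blobs(box((s<60)&(v>120),165,190,252,245),100):
        p,q,a=rect(c,b,.0345); d=np.linalg.inv(np.array([[np.cos(.035),-np.sin(.035)],[np.sin(.035),np.cos(.035)]]))@(p-np.array(FR["stand"][:2]))
        print("laid",b.mean(0).round(),p,q,a,"stand xy",d.round(1))
    for b in blobs(box((s<60)&(v>120),345,205,440,265),100): print("tray",b.mean(0).round(),*rect(c,b,.035))
    m=box((v<45),300,270,500,380)
    for b in blobs(m,80):
        print("bar?",b.mean(0).round(),*rect(c,b,.14))
    return im
E
python3 - <<'E'
from h import *
im=check(); cv2.imwrite("pics/t6.png",im)
go("tray",-33,0,150);print(robot.get_state()["joint_positions"])
E
```

```text
laid [173. 219.] [594.  309.7] [138.5  52.6] 10.9 stand xy [ 2.6 93.2]
tray [393. 236.] [ 614.7 -216.7] [99.2 40.7] 8.3
tray [424. 236.] [ 624.5 -291.2] [98.8 40.9] 7.5
bar? [401. 304.] [ 442.2 -235. ] [69.2 12. ] 87.4
GO tray [ 567.8 -223.6  150. ] turn [  2.  -31.7  -6.1] shift [ 134.  -522.    57.5] rows>= 8.7
[ 0.33554626  0.99503907  0.92625614  0.16172657  1.75090247 -1.2869846 ]
```

Run:
```python
from h import *
im=cv2.imread("pics/t6.png"); cv2.imwrite("pics/t6c.png",cv2.resize(im[170:280,120:270],None,fx=4,fy=4))
g=cv2.cvtColor(im,cv2.COLOR_BGR2HSV)
print(g[219,180],g[205,195],g[235,210],g[219,165])
c=cam("top")
for b in blobs(box(g[...,2]>160,160,190,252,250),100): print(b.mean(0),*rect(c,b,.0345))
```

```text
[ 25  32 135] [100  45  34] [48 14 89] [ 23  30 154]
```

View pics/t6c.png

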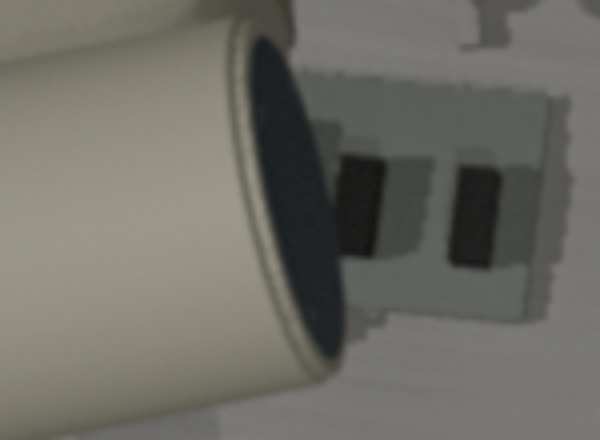

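The arm blocks the top view, so I'll check from over the tray. Next is bay 1.

Call:
play_rows(
  motion=[
    [[0.5,-8,-1.5],[20,-50,-10],20],
    [[1,-16,-3],[40,-100,0],0],
    [[1.5,-24,-4.5],[60,-150,20],0],
    [[2,-31.7,-6.1],[80,-200,30],0],
    [[2,-31.7,-6.1],[100,-270,40],0],
    [[2,-31.7,-6.1],[115,-330,50],0],
    [[2,-31.7,-6.1],[125,-390,55],0],
    [[2,-31.7,-6.1],[134,-450,57],0],
  ],
)

```text
t: 13.45
tool_pos: [0.5636, -0.1451, 0.1489]
ee_rot: [[-0.989, -0.147, -0.004], [-0.147, 0.989, -0.0], [0.004, 0.0, -1.0]]
ft_force: [1.3, 0.8, 0.5]
finger_gap: 0.0
finger_force: 0.0
```

Run:
```python
from h import *
check(); go("tray",-33,0,60);go("tray",-33,0,24)
```

```text
laid [179. 219.] [589.6 301.4] [96.6 37.4] 3.3 stand xy [-2.1 85. ]
tray [399. 208.] [ 680.7 -223.5] [25.2 48.6] 7.5
tray [424. 226.] [ 650.2 -290.2] [35.1 53.7] 85.6
tray [425. 250.] [ 591.4 -296.6] [31.7 38.9] 7.4
GO tray [ 567.8 -223.6   60. ] turn [-0.2 -0.2 -0.1] shift [  5.6 -71.5  89.7] rows>= 1.8
GO tray [ 567.8 -223.6   24. ] turn [-0.2 -0.2 -0.1] shift [  5.5 -71.4 125.7] rows>= 2.3
```

Plate 0 lies within 3 mm of pad 0. Pressing bay 1.

Call:
play_rows(
  motion=[
    [[0,0,0],[5,-60,0],0],
    [[0,0,0],[5,-71,50],0],
    [[0,0,0],[5,-71,95],0],
    [[0,0,0],[5,-71,105],0],
    [[0,0,0],[5,-71,112],0],
    [[0,0,0],[5,-71,118],0],
    [[0,0,0],[5,-71,123],0],
    [[0,0,0],[5,-71,123],0],
  ],
)

```text
t: 14.5
tool_pos: [0.5723, -0.2151, 0.0286]
ee_rot: [[-0.989, -0.147, 0.001], [-0.147, 0.989, -0.002], [-0.001, -0.002, -1.0]]
ft_force: [-2.3, 2.6, 7.9]
finger_gap: -0.0001
finger_force: 3.7
```

Call:
play_rows(
  motion=[
    [[0,0,0],[0,0,1],0],
    [[0,0,0],[0,0,3],0],
    [[0,0,0],[0,0,3],0],
  ],
)

```text
t: 14.88
tool_pos: [0.5726, -0.2151, 0.0277]
ee_rot: [[-0.989, -0.147, 0.002], [-0.147, 0.989, -0.002], [-0.001, -0.002, -1.0]]
ft_force: [-7.8, 5.7, 27.1]
finger_gap: -0.0001
finger_force: 13.4
```

Call:
play_rows(
  motion=[
    [[0,0,0],[0,0,-40],0],
    [[0,0,0],[0,0,-80],30],
    [[0,0,0],[-30,-5,-85],60],
    [[0,0,0],[-70,-5,-85],60],
    [[0,0,0],[-70,-5,-85],60],
  ],
)

```text
t: 15.5
tool_pos: [0.6445, -0.2095, 0.1102]
ee_rot: [[-0.989, -0.148, 0.003], [-0.148, 0.989, -0.003], [-0.003, -0.003, -1.0]]
ft_force: [-1.0, 0.1, -0.4]
finger_gap: 0.0603
finger_force: 0.0
```

Run:
```python
from h import *
go("tray",41,0,53)
cv2.imwrite("pics/w7.png",robot.read_camera("wrist"))
```

```text
GO tray [ 641.  -212.8   53. ] turn [-0.2  0.2  0.1] shift [ 4.2 -2.6 57.2] rows>= 0.9
```

View pics/w7.png

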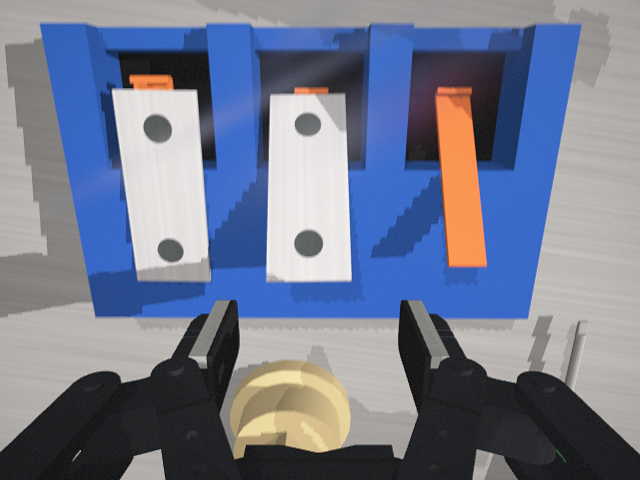

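Plate 1 (308,188) is tipped between the fingers. Grasping it.

Call:
play_rows(
  motion=[
    [[0,0,0],[4,-3,30],60],
    [[0,0,0],[4,-3,50],60],
    [[0,0,0],[4,-3,57],60],
    [[0,0,0],[4,-3,57],60],
    [[0,0,0],[4,-3,57],38],
    [[0,0,0],[4,-3,57],38],
    [[0,0,0],[4,-3,57],38],
    [[0,0,0],[4,-3,57],38],
  ],
)

```text
t: 16.55
tool_pos: [0.6382, -0.2133, 0.0526]
ee_rot: [[-0.989, -0.147, -0.0], [-0.147, 0.989, -0.001], [0.0, -0.001, -1.0]]
ft_force: [1.6, 0.9, 4.5]
finger_gap: 0.039
finger_force: 34.7
```

Call:
play_rows(
  motion=[
    [[0,0,0],[0,0,-15],38],
    [[0,0,0],[0,0,-50],38],
    [[0,0,0],[0,0,-100],38],
    [[0,0,0],[0,0,-130],38],
    [[0,0,0],[0,0,-130],38],
  ],
)

```text
t: 17.18
tool_pos: [0.6391, -0.2137, 0.1855]
ee_rot: [[-0.989, -0.147, 0.003], [-0.147, 0.989, -0.003], [-0.003, -0.003, -1.0]]
ft_force: [-0.1, 0.7, -0.5]
finger_gap: 0.0387
finger_force: 34.6
```

```bash
cat >> h.py <<'E'
def held():
    """rows of the held plate's far and near edges along the middle column, beside its dots"""
    g=cv2.cvtColor(robot.read_camera("wrist"),cv2.COLOR_BGR2GRAY).astype(float); p=cv2.GaussianBlur(g,(9,5),0)[:,290]; d=np.diff(p)
    i=np.argsort(-abs(d))[:14]; print("held edges",sorted([(int(k),round(d[k])) for k in i]))
E
python3 - <<'E'
from h import *
held(); go("stand",37,12,140,32)
E
```

```text
held edges [(53, -18), (54, -19), (114, 42), (115, 71), (116, 52), (117, 15), (317, -14), (373, -15), (392, 20), (393, 18), (444, -15), (445, -35), (446, -42), (447, -28)]
GO stand [631.3 229.8 140. ] turn [-1.9 32.   6.2] shift [-58.4 439.3  42.5] rows>= 7.1
```

Call:
play_rows(
  motion=[
    [[0,0,0],[-10,60,0],38],
    [[0,0,0],[-15,120,0],38],
    [[0,0,0],[-25,180,0],38],
    [[0,0,0],[-35,240,0],38],
    [[-0.5,10,2],[-45,300,10],38],
    [[-1,20,4],[-55,360,20],38],
    [[-2,30,6],[-58,420,40],38],
    [[-2,32,6],[-58,439,42],38],
  ],
)

```text
t: 18.23
tool_pos: [0.628, 0.2323, 0.1328]
ee_rot: [[-0.84, -0.041, -0.542], [-0.035, 0.999, -0.021], [0.542, 0.002, -0.84]]
ft_force: [-1.2, -1.4, -0.4]
finger_gap: 0.0386
finger_force: 34.7
```

Run:
```python
from h import *
go("stand",35,12,80,32);go("stand",35,12,36,32)
```

```text
GO stand [629.3 229.7  80. ] turn [-0.1 -0.8  0.3] shift [-29.6  -2.7  43.7] rows>= 0.8
GO stand [629.3 229.7  36. ] turn [-0.1 -0.8  0.3] shift [-53.5  -2.8  80.7] rows>= 1.5
```

Call:
play_rows(
  motion=[
    [[0,0,0],[-15,-3,22],38],
    [[0,0,0],[-30,-3,44],38],
    [[0,0,0],[-45,-3,66],38],
    [[0,0,0],[-52,-3,78],38],
    [[0,0,0],[-52,-3,78],38],
    [[0,0,0],[-52,-3,78],38],
  ],
)

```text
t: 18.98
tool_pos: [0.6339, 0.2271, 0.0467]
ee_rot: [[-0.847, -0.038, -0.531], [-0.034, 0.999, -0.017], [0.531, 0.004, -0.847]]
ft_force: [-0.4, -0.3, -0.7]
finger_gap: 0.0388
finger_force: 34.7
```

Run:
```python
from h import *
go("stand",35,12,30,32)
```

```text
GO stand [629.3 229.7  30. ] turn [ 0.1 -0.1  0.3] shift [-5.   2.7 16.6] rows>= 0.3
```

Call:
play_rows(
  motion=[
    [[0,0,0],[-2,2.7,6],38],
    [[0,0,0],[-4,2.7,11],38],
    [[0,0,0],[-5,2.7,14],38],
    [[0,0,0],[-5,2.7,14],38],
    [[0,0,0],[-5,2.7,14],38],
  ],
)

```text
t: 19.6
tool_pos: [0.63, 0.2297, 0.0313]
ee_rot: [[-0.846, -0.038, -0.532], [-0.034, 0.999, -0.017], [0.532, 0.004, -0.847]]
ft_force: [-0.2, -0.2, -0.9]
finger_gap: 0.0386
finger_force: 34.7
```

Call:
play_rows(
  motion=[
    [[0,0,0],[-0.5,0,1],38],
    [[0,0,0],[-1,0,2],38],
    [[0,0,0],[-1,0,2],38],
  ],
)

```text
t: 19.98
tool_pos: [0.6301, 0.2298, 0.0294]
ee_rot: [[-0.846, -0.038, -0.531], [-0.034, 0.999, -0.017], [0.532, 0.004, -0.847]]
ft_force: [1.6, -0.7, 2.3]
finger_gap: 0.0388
finger_force: 34.7
```

Call:
play_rows(
  motion=[
    [[0,0,0],[0,0,1],38],
    [[0,0,0],[0,0,1.5],38],
    [[0,0,0],[0,0,1.5],50],
    [[0,0,0],[0,0,0],50],
    [[0,0,0],[0,0,0],50],
    [[0,0,0],[0,0,-30],50],
    [[0,0,0],[0,0,-80],50],
    [[0,0,0],[0,0,-120],50],
  ],
)

```text
t: 20.98
tool_pos: [0.6945, 0.2318, 0.1321]
ee_rot: [[-0.846, -0.038, -0.531], [-0.034, 0.999, -0.017], [0.532, 0.004, -0.847]]
ft_force: [-0.3, -0.4, -0.3]
finger_gap: 0.0499
finger_force: 0.0
```

Run:
```python
from h import *
go("tray",-33,-76,150)
```

```text
GO tray [ 578.9 -298.8  150. ] turn [  2.  -32.1  -6. ] shift [ 125.6 -525.8   55.3] rows>= 8.7
```

Call:
play_rows(
  motion=[
    [[0.5,-8,-1.5],[20,-50,-10],20],
    [[1,-16,-3],[40,-100,0],0],
    [[1.5,-24,-4.5],[60,-150,20],0],
    [[2,-32.1,-6],[80,-210,30],0],
    [[2,-32.1,-6],[95,-270,40],0],
    [[2,-32.1,-6],[110,-330,50],0],
    [[2,-32.1,-6],[118,-390,55],0],
    [[2,-32.1,-6],[126,-450,55],0],
  ],
)

```text
t: 21.98
tool_pos: [0.5739, -0.225, 0.1494]
ee_rot: [[-0.989, -0.146, -0.001], [-0.146, 0.989, -0.001], [0.001, -0.0, -1.0]]
ft_force: [1.3, -0.1, 0.1]
finger_gap: 0.0001
finger_force: 0.0
```

Call:
play_rows(
  motion=[
    [[0,0,0],[0,-60,0],0],
    [[0,0,0],[0,-75,0],0],
    [[0,0,0],[0,-75,0],0],
  ],
)

```text
t: 22.35
tool_pos: [0.5855, -0.2977, 0.1491]
ee_rot: [[-0.989, -0.145, -0.001], [-0.145, 0.989, -0.0], [0.001, -0.0, -1.0]]
ft_force: [0.6, 0.3, 0.0]
finger_gap: 0.0002
finger_force: 0.0
```

Run:
```python
from h import *
check(); go("tray",-31,-76,26)
```

```text
laid [178. 219.] [589.1 302.2] [96.8 37.6] 3.2 stand xy [-2.6 85.8]
laid [209. 221.] [594.1 229.4] [95.7 36.5] 3.9 stand xy [-0.1 12.9]
tray [422. 232.] [ 633.1 -286.8] [ 14.2 124.5] 61.4
GO tray [ 580.8 -298.5   26. ] turn [ 0.  -0.1  0. ] shift [  4.7  -1.4 123. ] rows>= 2.0
```

Both plates lie on their pads. Bay 2 next.

Call:
play_rows(
  motion=[
    [[0,0,0],[5,-1,50],0],
    [[0,0,0],[5,-1,95],0],
    [[0,0,0],[5,-1,104],0],
    [[0,0,0],[5,-1,111],0],
    [[0,0,0],[5,-1,117],0],
    [[0,0,0],[5,-1,122],0],
    [[0,0,0],[5,-1,124],0],
    [[0,0,0],[5,-1,125],0],
  ],
)

```text
t: 23.4
tool_pos: [0.582, -0.2998, 0.0264]
ee_rot: [[-0.989, -0.146, 0.002], [-0.146, 0.989, -0.002], [-0.002, -0.002, -1.0]]
ft_force: [-3.8, 3.0, 17.5]
finger_gap: -0.0
finger_force: 8.3
```

Call:
play_rows(
  motion=[
    [[0,0,0],[0,0,0],0],
    [[0,0,0],[0,0,0],0],
  ],
)

```text
t: 23.65
tool_pos: [0.582, -0.2997, 0.0265]
ee_rot: [[-0.989, -0.146, 0.002], [-0.146, 0.989, -0.002], [-0.002, -0.002, -1.0]]
ft_force: [-3.4, 2.8, 12.3]
finger_gap: -0.0002
finger_force: 6.1
```

Call:
play_rows(
  motion=[
    [[0,0,0],[0,0,-40],0],
    [[0,0,0],[0,0,-80],30],
    [[0,0,0],[-30,2,-85],60],
    [[0,0,0],[-70,2,-85],60],
    [[0,0,0],[-70,2,-85],60],
  ],
)

```text
t: 24.28
tool_pos: [0.6527, -0.2867, 0.1102]
ee_rot: [[-0.989, -0.148, 0.003], [-0.148, 0.989, -0.002], [-0.003, -0.002, -1.0]]
ft_force: [-0.6, -0.3, -0.4]
finger_gap: 0.0599
finger_force: 0.0
```

Run:
```python
from h import *
go("tray",41,-76,53);held(); print(robot.get_state()["joint_positions"])
```

```text
GO tray [ 652.1 -288.    53. ] turn [-0.1  0.2  0.1] shift [ 1.  -1.  57.2] rows>= 0.9
held edges [(34, -14), (98, 31), (99, 46), (100, 43), (101, 27), (285, -17), (286, -30), (287, -34), (288, -27), (322, 17), (323, 14), (445, -25), (446, -31), (447, -21)]
[-4.31347133e-01  6.92619426e-01  1.49368239e+00 -1.00397958e-03
  9.54230470e-01 -2.14967634e+00]
```

Call:
play_rows(
  motion=[
    [[0,0,0],[1,-1,30],60],
    [[0,0,0],[1,-1,50],60],
    [[0,0,0],[1,-1,57],60],
    [[0,0,0],[1,-1,57],60],
    [[0,0,0],[1,-1,57],38],
    [[0,0,0],[1,-1,57],38],
    [[0,0,0],[1,-1,57],38],
    [[0,0,0],[1,-1,57],38],
  ],
)

```text
t: 25.32
tool_pos: [0.6499, -0.2883, 0.0533]
ee_rot: [[-0.989, -0.147, 0.002], [-0.147, 0.989, -0.002], [-0.001, -0.002, -1.0]]
ft_force: [1.3, -0.7, 3.9]
finger_gap: 0.0383
finger_force: 34.1
```

Call:
play_rows(
  motion=[
    [[0,0,0],[0,0,-15],38],
    [[0,0,0],[0,0,-50],38],
    [[0,0,0],[0,0,-100],38],
    [[0,0,0],[0,0,-130],38],
    [[0,0,0],[0,0,-130],38],
  ],
)

```text
t: 25.95
tool_pos: [0.6507, -0.2886, 0.1863]
ee_rot: [[-0.989, -0.147, 0.005], [-0.147, 0.989, -0.003], [-0.005, -0.004, -1.0]]
ft_force: [-0.0, 0.6, 0.2]
finger_gap: 0.0385
finger_force: 34.0
```

Run:
```python
from h import *
held(); go("stand",36,-60,140,32)
```

```text
held edges [(52, -16), (53, -17), (69, -12), (111, 20), (112, 51), (113, 62), (114, 38), (316, -15), (369, -14), (370, -15), (444, -15), (445, -37), (446, -45), (447, -30)]
GO stand [632.8 157.8 140. ] turn [-1.9 32.1  6.2] shift [-48.7 443.6  43.2] rows>= 7.2
```

Call:
play_rows(
  motion=[
    [[0,0,0],[-10,60,0],38],
    [[0,0,0],[-15,120,0],38],
    [[0,0,0],[-22,180,0],38],
    [[0,0,0],[-30,240,0],38],
    [[-0.5,10,2],[-38,300,10],38],
    [[-1,20,4],[-45,360,20],38],
    [[-2,30,6],[-49,420,40],38],
    [[-2,32,6],[-49,443,43],38],
  ],
)

```text
t: 27.0
tool_pos: [0.6304, 0.1601, 0.1334]
ee_rot: [[-0.841, -0.041, -0.539], [-0.036, 0.999, -0.02], [0.539, 0.003, -0.842]]
ft_force: [-0.0, -0.8, -1.7]
finger_gap: 0.0386
finger_force: 34.1
```

Run:
```python
from h import *
go("stand",36,-60,42,32)
```

```text
GO stand [632.8 157.8  42. ] turn [-0.1 -0.6  0.4] shift [-51.1  -2.6  75.7] rows>= 1.5
```

Call:
play_rows(
  motion=[
    [[0,0,0],[-15,-2,22],38],
    [[0,0,0],[-30,-2,44],38],
    [[0,0,0],[-45,-2,66],38],
    [[0,0,0],[-51,-2,75],38],
    [[0,0,0],[-51,-2,75],38],
    [[0,0,0],[-51,-2,75],38],
  ],
)

```text
t: 27.75
tool_pos: [0.6369, 0.1558, 0.0494]
ee_rot: [[-0.848, -0.038, -0.529], [-0.034, 0.999, -0.017], [0.529, 0.004, -0.848]]
ft_force: [0.4, 0.0, -0.3]
finger_gap: 0.0387
finger_force: 34.1
```

Run:
```python
from h import *
go("stand",36,-60,30,32)
```

```text
GO stand [632.8 157.8  30. ] turn [0.1 0.  0.3] shift [-6.8  2.1 18.7] rows>= 0.3
```

Call:
play_rows(
  motion=[
    [[0,0,0],[-2,2,6],38],
    [[0,0,0],[-5,2,12],38],
    [[0,0,0],[-6,2,16],38],
    [[0,0,0],[-6.5,2,18],38],
    [[0,0,0],[-6.5,2,18],38],
    [[0,0,0],[-6.5,2,18],38],
  ],
)

```text
t: 28.5
tool_pos: [0.632, 0.1578, 0.03]
ee_rot: [[-0.847, -0.038, -0.531], [-0.034, 0.999, -0.017], [0.531, 0.004, -0.847]]
ft_force: [-0.6, -0.5, 1.1]
finger_gap: 0.0388
finger_force: 34.0
```

Call:
play_rows(
  motion=[
    [[0,0,0],[0,0,1],38],
    [[0,0,0],[-0.5,0,1.5],38],
    [[0,0,0],[-0.5,0,1.5],38],
  ],
)

```text
t: 28.88
tool_pos: [0.632, 0.1578, 0.0286]
ee_rot: [[-0.847, -0.038, -0.53], [-0.035, 0.999, -0.017], [0.53, 0.004, -0.848]]
ft_force: [0.5, 0.5, 4.4]
finger_gap: 0.0388
finger_force: 34.1
```

Call:
play_rows(
  motion=[
    [[0,0,0],[0,0,0],50],
    [[0,0,0],[0,0,0],50],
    [[0,0,0],[0,0,0],50],
    [[0,0,0],[0,0,-30],50],
    [[0,0,0],[0,0,-80],60],
    [[0,0,0],[0,0,-130],60],
    [[0,0,0],[0,0,-190],60],
    [[0,0,0],[0,0,-190],60],
  ],
)

```text
t: 29.88
tool_pos: [0.7363, 0.1613, 0.1944]
ee_rot: [[-0.852, -0.038, -0.522], [-0.035, 0.999, -0.015], [0.522, 0.005, -0.853]]
ft_force: [0.2, 0.2, 0.1]
finger_gap: 0.06
finger_force: 0.0
```

Run:
```python
from h import *
check(); go("guard",0,0,260,0,-90)
```

```text
laid [206. 218.] [599.9 237.6] [134.9 199.8] 9.3 stand xy [ 5.9 20.9]
bar? [401. 304.] [ 442.5 -235. ] [69.2 12. ] 86.8
GO guard [ 442.4 -235.   260. ] turn [-25.9 -24.4  91.7] shift [ 297.7 -384.5  101.6] rows>= 9.2
```

Call:
play_rows(
  motion=[
    [[-2,-2,10],[33,-43,0],60],
    [[-5,-5,20],[66,-86,10],60],
    [[-8,-8,30],[100,-128,25],60],
    [[-12,-11,41],[133,-171,40],60],
    [[-15,-14,51],[166,-214,55],60],
    [[-18,-17,61],[199,-257,68],60],
    [[-20,-19,71],[232,-300,78],60],
    [[-23,-22,81],[265,-342,90],60],
  ],
)

```text
t: 30.92
tool_pos: [0.4709, -0.1921, 0.2512]
ee_rot: [[-0.167, 0.984, -0.062], [0.984, 0.17, 0.048], [0.058, -0.053, -0.997]]
ft_force: [0.9, -0.9, 0.4]
finger_gap: 0.06
finger_force: 0.0
```

Run:
```python
from h import *
check(); go("guard",0,0,200,0,-90)
```

```text
laid [179. 218.] [589.4 301.6] [95.6 36. ] 2.5 stand xy [-2.3 85.2]
laid [209. 221.] [594.6 228.5] [99.3 38.2] 4.3 stand xy [ 0.3 12. ]
laid [238. 224.] [596.1 157.1] [99.2 38.8] 2.8 stand xy [ -0.7 -59.4]
tray [432. 233.] [ 634.2 -314.4] [113.2  43.6] 23.2
GO guard [ 442.4 -235.   200. ] turn [-3.4 -2.8 11.3] shift [-38.2 -27.7  51.4] rows>= 1.1
```

All three plates are on their pads, within 3 mm. Now the guard.

Call:
play_rows(
  motion=[
    [[-1.5,-1.5,6],[-20,-15,25],60],
    [[-3.4,-2.8,11.3],[-38,-28,51],60],
    [[-3.4,-2.8,11.3],[-38,-28,51],60],
    [[-3.4,-2.8,11.3],[-38,-28,51],60],
  ],
)

```text
t: 31.48
tool_pos: [0.4493, -0.2307, 0.2007]
ee_rot: [[0.021, 1.0, -0.0], [1.0, -0.021, 0.005], [0.005, -0.0, -1.0]]
ft_force: [0.5, 0.2, 0.0]
finger_gap: 0.0599
finger_force: 0.0
```

Run:
```python
from h import *
s=robot.get_state(); im=robot.read_camera("wrist"); c=cam("wrist",s); cv2.imwrite("pics/w8.png",im)
h,sa,v=cv2.split(cv2.cvtColor(im,cv2.COLOR_BGR2HSV))
for b in blobs((h>20)&(h<35)&(sa>150)&(v>80),300): print(b.mean(0),*rect(c,b,.112))
print("expect bar ends",proj(c,np.array([np.r_[fr("guard",x,y),z]/1000 for x,y,z in((0,35,140),(0,-35,140),(0,100,112),(0,116,30),(0,116,100))])).round())
go("guard",0,0,121,0,-90);print(s["joint_positions"])
```

```text
expect bar ends [[307. 206.]
 [306. 333.]
 [310.  65.]
 [312.  48.]
 [311.  33.]]
GO guard [ 442.4 -235.   121. ] turn [ 0.1 -0.3  0.9] shift [-4.7 -7.5 80.1] rows>= 1.3
[-0.50053862  0.3024086   1.92168285  0.00559254  0.91998032 -0.48305712]
```

View pics/w8.png

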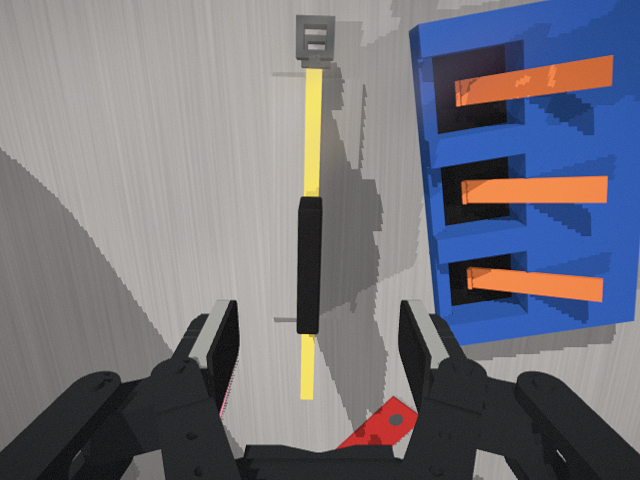

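The guard bar runs from (310,197) to (308,333), as expected. The knuckle is at (316,38) on the +y side. Grasping.

Call:
play_rows(
  motion=[
    [[0,0,1],[-4,-7,0],60],
    [[0,0,1],[-4,-7,40],60],
    [[0,0,1],[-4,-7,70],50],
    [[0,0,1],[-4,-7,80],40],
    [[0,0,1],[-4,-7,80],40],
  ],
  newtons=80,
)

```text
t: 32.15
tool_pos: [0.4424, -0.2346, 0.1208]
ee_rot: [[0.039, 0.999, 0.0], [0.999, -0.039, 0.005], [0.005, 0.0, -1.0]]
ft_force: [0.4, -0.0, 0.2]
finger_gap: 0.0403
finger_force: 0.0
```

Call:
play_rows(
  motion=[
    [[0,0,0],[0,0,0],10],
    [[0,0,0],[0,0,0],10],
    [[0,0,0],[0,0,0],10],
    [[0,0,0],[0,0,0],10],
    [[0,0,0],[0,0,0],10],
  ],
)

```text
t: 32.78
tool_pos: [0.4434, -0.2352, 0.1219]
ee_rot: [[0.039, 0.999, 0.003], [0.999, -0.039, 0.003], [0.003, 0.003, -1.0]]
ft_force: [1.0, 0.5, 7.2]
finger_gap: 0.011
finger_force: 51.9
```

Call:
play_rows(
  motion=[
    [[0,0,0],[0,0,-10],10],
    [[0,0,0],[0,0,-30],10],
    [[0,0,0],[0,0,-60],10],
    [[0,0,0],[0,0,-90],10],
    [[0,0,0],[0,0,-90],10],
  ],
)

```text
t: 33.4
tool_pos: [0.4431, -0.2356, 0.2126]
ee_rot: [[0.04, 0.999, 0.004], [0.999, -0.04, 0.002], [0.002, 0.004, -1.0]]
ft_force: [-0.0, -0.9, -4.6]
finger_gap: 0.011
finger_force: 51.0
```

Run:
```python
from h import *
s=robot.get_state(); im=robot.read_camera("wrist"); cv2.imwrite("pics/w9.png",cv2.resize(im[0:210,230:400],None,fx=3.5,fy=2.8)); cv2.imwrite("pics/w9f.png",im)
print(s["finger_gap"],s["ft_force"],s["moment"],s["tool_pos"])
FR["T"]=[489.3-80,226.8,2.0]
go("T",0,0,230,0,-90)
```

```text
0.010985114369335056 [-0.03192158 -0.89693311 -4.63435104] [-0.14869938 -0.04279746 -0.03314094] [ 0.4430588  -0.23562403  0.21256037]
GO T [409.3 226.8 230. ] turn [ 0.1 -0.2 -4.3] shift [460.3 -51.1 -17.3] rows>= 7.4
```

View pics/w9.png

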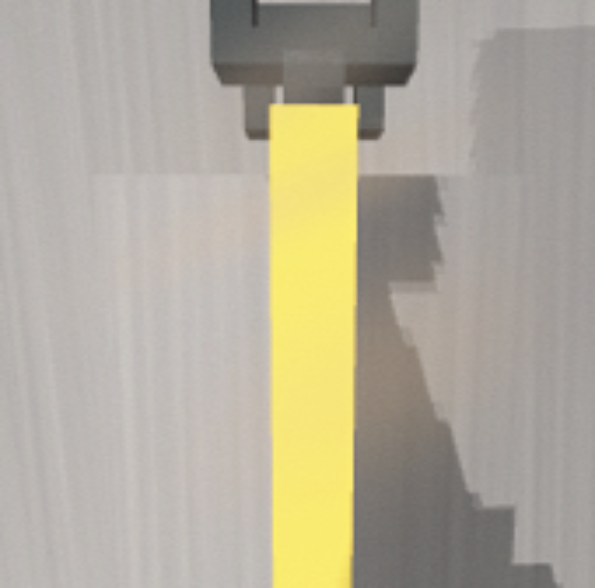

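Run:
```python
from h import *
m=robot.camera_model("wrist");H=m["hand_eye"];c=(m["K"],H[:3,:3],H[:3,3])
im=cv2.imread("pics/w9f.png");h,s,v=cv2.split(cv2.cvtColor(im,cv2.COLOR_BGR2HSV));k=(h>20)&(h<35)&(s>80)&(v>80)
for r in (40,80,120,160):
    x=np.where(k[r,280:360])[0]+280; print(r,x.min(),x.max(),(ray(c,[(x.min()+x.max()+1)/2,r],.0099)*1000).round(1))
print("end",(ray(c,[319.7,36.8],.0099)*1000).round(1))
print("width check",(ray(c,[(307.1,40),(332.3,40)],.0099)*1000).round(1))
```

```text
40 307 332 [[97.7 -0.5  9.9]]
80 307 331 [[85.8 -0.6  9.9]]
120 308 331 [[73.2 -0.4  9.9]]
160 308 330 [[59.8 -0.6  9.9]]
end [[98.6 -0.6  9.9]]
width check [[97.7 -4.6  9.9]
 [97.7  3.4  9.9]]
```

Call:
play_rows(
  motion=[
    [[0,0,0],[50,-5,0],10],
    [[0,0,-1],[110,-12,0],10],
    [[0,0,-2],[170,-20,0],10],
    [[0,0,-3],[230,-27,0],10],
    [[0,0,-4],[290,-33,0],10],
    [[0,0,-4.3],[350,-40,0],10],
    [[0,0,-4.3],[410,-46,0],10],
    [[0,0,-4.3],[450,-51,0],10],
  ],
)

```text
t: 34.45
tool_pos: [0.4076, 0.2185, 0.211]
ee_rot: [[-0.037, 0.999, -0.002], [0.999, 0.037, 0.003], [0.003, -0.001, -1.0]]
ft_force: [0.2, -1.8, -3.4]
finger_gap: 0.011
finger_force: 50.9
```

Call:
play_rows(
  motion=[
    [[0,0,0],[10,0,10],10],
    [[0,0,0],[10,0,20],10],
    [[0,0,0],[10,0,20],10],
    [[0,0,0],[10,0,20],10],
  ],
)

```text
t: 34.95
tool_pos: [0.4088, 0.2255, 0.1924]
ee_rot: [[-0.034, 0.999, 0.0], [0.999, 0.034, 0.004], [0.004, 0.0, -1.0]]
ft_force: [0.0, 0.2, -4.6]
finger_gap: 0.0114
finger_force: 50.9
```

Run:
```python
from h import *
s=robot.get_state(); im=robot.read_camera("wrist"); c=cam("wrist",s); cv2.imwrite("pics/w10.png",im)
print(s["tool_pos"],s["finger_gap"])
FR["T"]=[489.3,226.8,2.0]
go("T",-80,0,162,0,-90)
for z in(38,108): print(proj(c,np.r_[fr("stand",-105,130),z]/1000).round(1))
g=cv2.cvtColor(im,cv2.COLOR_BGR2HSV)
for b in blobs((g[...,0]>12)&(g[...,0]<24)&(g[...,1]>110)&(g[...,2]>60),15): print(b.mean(0).round(1),b.min(0),b.max(0))
```

```text
[0.40878928 0.22553427 0.19240825] 0.011425105706346365
GO T [409.3 224.  162. ] turn [ 0.1 -0.2 -0.1] shift [-1.9  0.2 30.7] rows>= 0.5
[[446.5  40. ]]
[[489.6  21.3]]
[317.3  65.3] [307  52] [330  80]
[446.3  37.2] [438  30] [454  44]
[487.9  18.3] [476   8] [499  28]
```

View pics/w10.png

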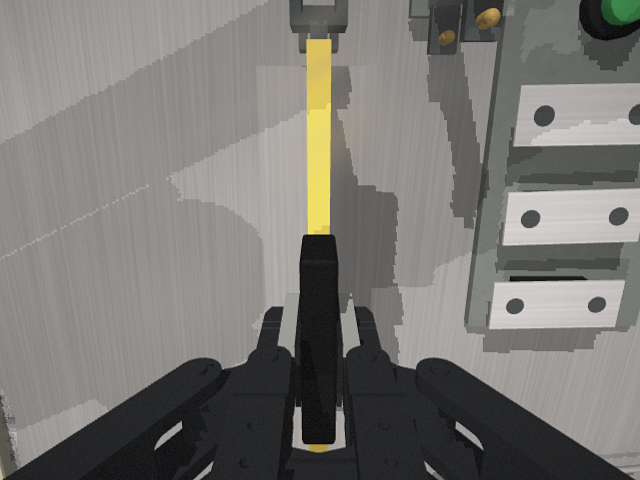

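The pins are at (488,18) upper and (446,37) lower, and the knuckle is at (319,15). I'll work out the offset from the knuckle to the pins.

```bash
cat >> h.py <<'E'
def pins(s,blobpts):
    c=cam("wrist",s); R=np.array(s["ee_rot"]);p=np.array(s["tool_pos"])
    for px,z in blobpts: 
        w=ray(c,px,z)[0]; print("pin at",(w[:2]*1000).round(1),"in tool",((R.T@(w-p))*1000).round(1))
E
python3 - <<'E'
from h import *
s=robot.get_state(); pins(s,[((446.3,37.2),.033),((487.9,18.3),.103)]); print("model",fr("stand",-105,130))
c=cam("wrist",s); im=cv2.imread("pics/w10.png");h,sa,v=cv2.split(cv2.cvtColor(im,cv2.COLOR_BGR2HSV))
k=(h>20)&(h<35)&(sa>80)&(v>80)
m=robot.camera_model("wrist");H=m["hand_eye"];ct=(m["K"],H[:3,:3],H[:3,3])
for r in (45,100,200):
    x=np.where(k[r,280:360])[0]+280; print((ray(ct,[(x.min()+x.max()+1)/2,r],.0099)*1000).round(1))
col=np.where(k[:,318])[0]; print("end row",col.min(),(ray(ct,[318,col.min()],.0099)*1000).round(1))
E
```

```text
pin at [486.7 345.4] in tool [116.2  81.5 160.3]
pin at [486.4 345.2] in tool [116.4  81.3  90.3]
model [485.22702859 342.75636036]
[[96.3 -0.7  9.9]]
[[79.6 -0.7  9.9]]
[[45.7 -0.9  9.9]]
end row 39 [[98.  -1.   9.9]]
```

Call:
play_rows(
  motion=[
    [[0,0,0],[0,0,15],10],
    [[0,0,0],[2,0,30],10],
    [[0,0,0],[2,10,30],10],
    [[0,0,0],[2,25,30],10],
    [[0,0,0],[2,40,30],10],
    [[0,0,0],[2,40,30],10],
    [[0,0,0],[2,40,30],10],
  ],
)

```text
t: 35.88
tool_pos: [0.4485, 0.23, 0.1626]
ee_rot: [[-0.035, 0.999, 0.0], [0.999, 0.035, 0.004], [0.004, 0.0, -1.0]]
ft_force: [-0.3, 0.3, -4.7]
finger_gap: 0.0114
finger_force: 51.0
```

```bash
cat >> h.py <<'E'
def look():
    s=robot.get_state(); im=robot.read_camera("wrist"); print(s["tool_pos"])
    g=cv2.cvtColor(im,cv2.COLOR_BGR2HSV)
    B=[b for b in blobs((g[...,0]>12)&(g[...,0]<24)&(g[...,1]>110)&(g[...,2]>60),15) if b[:,1].max()<100 and b[:,0].min()>335]
    for b,z in zip(B,(.033,.103)): print(b.mean(0),b.min(0),b.max(0)); pins(s,[(b.mean(0),z)])
    return im
E
python3 - <<'E'
from h import *
cv2.imwrite("pics/w11.png",look())
E
```

```text
[0.44847348 0.23000854 0.16264791]
[419.93421053  14.72368421] [409   2] [432  26]
pin at [501.1 356.8] in tool [124.4  56.9 130.2]
```

Run:
```python
from h import *
s=robot.get_state(); pins(s,[((419.9,14.7),.103)])
```

```text
pin at [485.8 344.7] in tool [113.1  41.6  60.1]
```

View pics/w11.png

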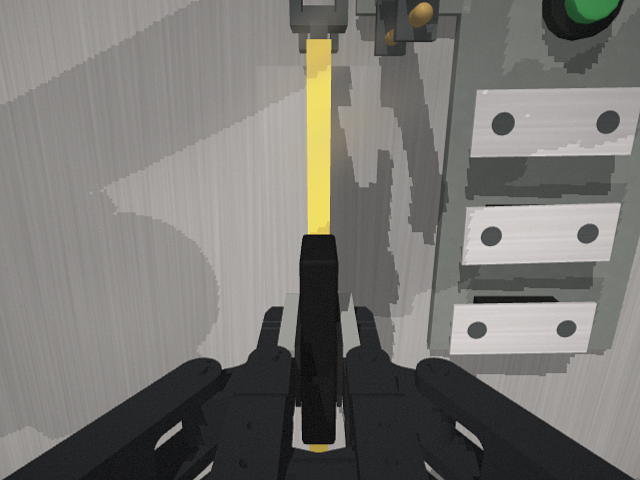

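Call:
play_rows(
  motion=[
    [[0,0,0],[-1,12,0],10],
    [[0,0,0],[-1.2,27,0],10],
    [[0,0,0],[-1.2,38,0],10],
    [[0,0,0],[-1.2,42,0],10],
    [[0,0,0],[-1.2,42,0],10],
    [[0,0,0],[-1.2,42,0],10],
  ],
)

```text
t: 36.67
tool_pos: [0.4902, 0.2304, 0.1626]
ee_rot: [[-0.035, 0.999, 0.0], [0.999, 0.035, 0.004], [0.004, 0.0, -1.0]]
ft_force: [-0.1, -0.4, -4.3]
finger_gap: 0.0111
finger_force: 51.0
```

Run:
```python
from h import *
s=robot.get_state();R=np.array(s["ee_rot"]);p=np.array(s["tool_pos"])*1000
k=p+R@np.array([114.3,-.7,0]); print("knuckle",k.round(1),"tool step to pin",(R.T@(np.array([486.1,344.8,0])-k)).round(1))
im=robot.read_camera("wrist");cv2.imwrite("pics/w12.png",cv2.resize(im[0:90,260:400],None,fx=5,fy=5))
im=robot.read_camera("scene");P=proj(cam("scene"),[.486,.345,.08])[0].astype(int);print(P)
cv2.imwrite("pics/s12.png",cv2.resize(im[P[1]-60:P[1]+60,P[0]-80:P[0]+60],None,fx=5,fy=5))
```

```text
knuckle [485.5 344.6 163. ] tool step to pin [ -0.5   0.6 163. ]
[511 252]
```

View pics/s12.png

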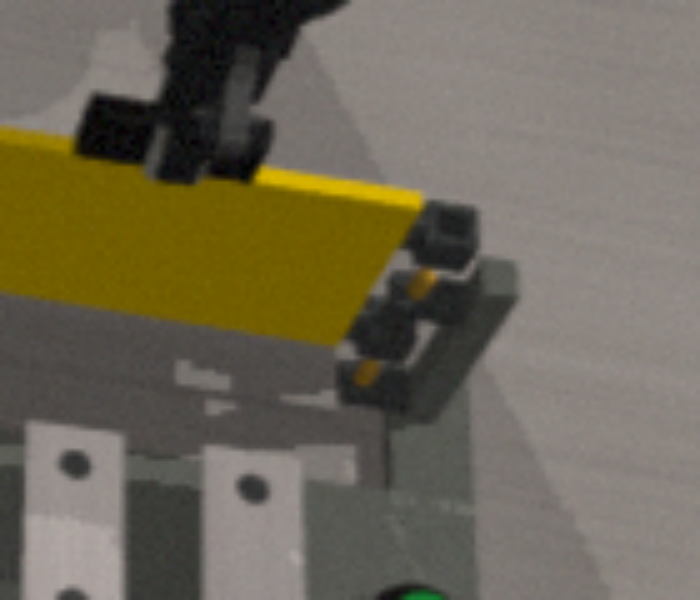

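Both knuckles stand just above their pins, at (420,283) and (368,373) in the crop. Lowering.

Call:
play_rows(
  motion=[
    [[0,0,0],[-0.3,0.5,6],10],
    [[0,0,0],[-0.3,0.5,12],10],
    [[0,0,0],[-0.3,0.5,15],10],
    [[0,0,0],[-0.3,0.5,18],10],
    [[0,0,0],[-0.3,0.5,18],10],
  ],
)

```text
t: 37.4
tool_pos: [0.4911, 0.2303, 0.1445]
ee_rot: [[-0.035, 0.999, 0.0], [0.999, 0.035, 0.004], [0.004, 0.001, -1.0]]
ft_force: [-0.2, 0.7, -4.1]
finger_gap: 0.0113
finger_force: 51.0
```

Call:
play_rows(
  motion=[
    [[0,0,0],[0,0,3],10],
    [[0,0,0],[0,0,6],10],
    [[0,0,0],[0,0,8],10],
    [[0,0,0],[0,0,8],10],
  ],
)

```text
t: 37.9
tool_pos: [0.4911, 0.2303, 0.1365]
ee_rot: [[-0.035, 0.999, 0.0], [0.999, 0.035, 0.004], [0.004, 0.001, -1.0]]
ft_force: [0.7, 0.1, -4.1]
finger_gap: 0.011
finger_force: 51.0
```

Call:
play_rows(
  motion=[
    [[0,0,0],[0,0,1.5],10],
    [[0,0,0],[0,0,3],10],
    [[0,0,0],[0,0,3.5],10],
    [[0,0,0],[0,0,3.5],10],
  ],
)

```text
t: 38.4
tool_pos: [0.4916, 0.2302, 0.1337]
ee_rot: [[-0.035, 0.999, 0.002], [0.999, 0.035, 0.004], [0.004, 0.002, -1.0]]
ft_force: [-0.3, -6.0, 4.8]
finger_gap: 0.0109
finger_force: 52.2
```

Seated: z is at the expected 12 mm offset and the weight is carried by the pins. Releasing.

Call:
play_rows(
  motion=[
    [[0,0,0],[0,0,0],20],
    [[0,0,0],[0,0,0],40],
    [[0,0,0],[0,0,0],40],
    [[0,0,0],[0,0,0],40],
    [[0,0,0],[0,0,-20],40],
    [[0,0,0],[0,0,-60],40],
    [[0,0,0],[0,0,-110],20],
    [[0,0,0],[0,0,-130],0],
  ],
)

```text
t: 39.4
tool_pos: [0.4923, 0.2303, 0.2663]
ee_rot: [[-0.035, 0.999, 0.005], [0.999, 0.035, 0.006], [0.006, 0.005, -1.0]]
ft_force: [0.3, 0.3, 0.1]
finger_gap: 0.0044
finger_force: 0.0
```

Run:
```python
from h import *
im=robot.read_camera("scene");P=proj(cam("scene"),[.486,.345,.08])[0].astype(int)
cv2.imwrite("pics/s13.png",cv2.resize(im[P[1]-70:P[1]+90,P[0]-150:P[0]+60],None,fx=3.7,fy=3.7))
go("stand",10,152,150,0,-90)
t=robot.read_camera("top");c=cam("top");g=cv2.cvtColor(t,cv2.COLOR_BGR2HSV)
for b in blobs((g[...,0]>20)&(g[...,0]<35)&(g[...,1]>120),60): print(b.mean(0),*rect(c,b,.124))
```

```text
GO stand [599.4 368.8 150. ] turn [ 0.4 -0.4  0. ] shift [133.5 110.5 119.5] rows>= 3.4
[206.41290323 261.40645161] [484.4 194.1] [ 21.2 155.8] 1.8
```

View pics/s13.png

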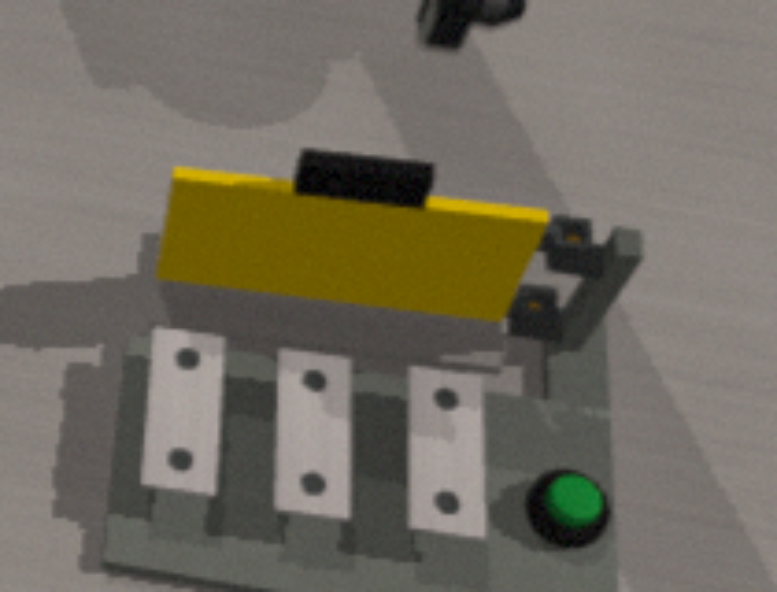

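The guard hangs with brass showing in both knuckle holes, at (573,237) and (534,305), and is straight across. Now the button.

Call:
play_rows(
  motion=[
    [[0.4,-0.4,0],[40,35,0],0],
    [[0.4,-0.4,0],[85,70,20],0],
    [[0.4,-0.4,0],[120,100,60],0],
    [[0.4,-0.4,0],[133,110,120],0],
    [[0.4,-0.4,0],[133,110,170],0],
    [[0.4,-0.4,0],[133,110,190],0],
    [[0.4,-0.4,0],[133,110,190],0],
    [[0.4,-0.4,0],[133,110,190],0],
  ],
)

```text
t: 40.5
tool_pos: [0.5978, 0.368, 0.0761]
ee_rot: [[-0.035, 0.999, -0.003], [0.999, 0.035, -0.001], [-0.001, -0.003, -1.0]]
ft_force: [0.8, 0.2, 0.5]
finger_gap: 0.0
finger_force: 0.0
```

Call:
play_rows(
  motion=[
    [[0,0,0],[0,0,5],0],
    [[0,0,0],[0,0,10],0],
    [[0,0,0],[0,0,15],0],
    [[0,0,0],[0,0,20],0],
    [[0,0,0],[0,0,20],0],
  ],
)

```text
t: 41.12
tool_pos: [0.596, 0.3671, 0.0532]
ee_rot: [[-0.035, 0.999, -0.007], [0.999, 0.035, -0.003], [-0.003, -0.007, -1.0]]
ft_force: [-0.2, -0.2, 1.8]
finger_gap: -0.0003
finger_force: 0.0
```

Call:
play_rows(
  motion=[
    [[0,0,0],[0,2,3],0],
    [[0,0,0],[0,2,6],0],
    [[0,0,0],[0,2,9],0],
    [[0,0,0],[0,2,9],0],
  ],
)

```text
t: 41.62
tool_pos: [0.5981, 0.3673, 0.0445]
ee_rot: [[-0.035, 0.999, -0.006], [0.999, 0.035, -0.003], [-0.003, -0.007, -1.0]]
ft_force: [-1.4, -0.6, 0.5]
finger_gap: 0.0
finger_force: 0.0
```

Call:
play_rows(
  motion=[
    [[0,0,0],[0,0,3],0],
    [[0,0,0],[0,0,6],0],
    [[0,0,0],[0,0,9],0],
    [[0,0,0],[0,0,9],0],
  ],
)

```text
t: 42.12
tool_pos: [0.5984, 0.3675, 0.036]
ee_rot: [[-0.035, 0.999, -0.006], [0.999, 0.035, -0.003], [-0.003, -0.006, -1.0]]
ft_force: [-0.6, 0.4, 2.7]
finger_gap: 0.0001
finger_force: 1.8
```

Contact. Pressing on to the stop.

Call:
play_rows(
  motion=[
    [[0,0,0],[0,0,2],0],
    [[0,0,0],[0,0,4],0],
    [[0,0,0],[0,0,6],0],
    [[0,0,0],[0,0,6],0],
  ],
)

```text
t: 42.62
tool_pos: [0.5986, 0.3675, 0.0337]
ee_rot: [[-0.035, 0.999, -0.005], [0.999, 0.035, -0.003], [-0.002, -0.005, -1.0]]
ft_force: [-8.4, -5.6, 29.7]
finger_gap: 0.0
finger_force: 14.8
```

Call:
play_rows(
  motion=[
    [[0,0,0],[0,0,0],0],
    [[0,0,0],[0,0,-15],0],
    [[0,0,0],[0,0,-50],0],
    [[0,0,0],[0,0,-110],0],
    [[0,0,0],[-30,-20,-170],0],
    [[0,0,0],[-60,-20,-200],0],
    [[0,0,0],[-60,-20,-200],0],
  ],
)

```text
t: 43.5
tool_pos: [0.5831, 0.3063, 0.2338]
ee_rot: [[-0.033, 0.999, -0.001], [0.999, 0.033, -0.001], [-0.001, -0.001, -1.0]]
ft_force: [0.2, 0.5, -0.2]
finger_gap: 0.0001
finger_force: 0.0
```

Run:
```python
from h import *
cv2.imwrite("pics/t14.png",check());print(robot.get_state()["t"])
im=robot.read_camera("scene");P=proj(cam("scene"),[.486,.345,.08])[0].astype(int)
cv2.imwrite("pics/s14.png",cv2.resize(im[P[1]-70:P[1]+90,P[0]-150:P[0]+60],None,fx=3.7,fy=3.7))
a=cv2.imread("pics/s13.png")[:,:540].astype(int);b=cv2.imread("pics/s14.png")[:,:540].astype(int);d=abs(a-b).max(2);print("changed",(d>60).sum(),np.argwhere(d>60).mean(0) if (d>60).any() else "")
```

```text
laid [179. 219.] [590.4 301.1] [98.7 39.4] 2.8 stand xy [-1.3 84.7]
laid [209. 221.] [595.2 228.6] [98.6 39.1] 4.5 stand xy [ 0.9 12.1]
laid [238. 224.] [596.4 157.1] [99.8 39. ] 3.2 stand xy [ -0.4 -59.4]
43.55
changed 3111 [ 17.76952748 466.75506268]
```

```bash
python3 -c "
from bench import robot
print(robot.job_done())"
```

```text
the job is handed in; nothing more can be done
None
```

All three plates are on their pads, the guard hangs closed on both pins, and the start button has been pressed and released. The job was handed in at about 44 s; the hand-in returned no verdict.

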